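# Shut and lock the vacuum filter housing with a flat driver

### The arm

A 6-joint arm with a two-finger parallel gripper is mounted at the origin on a cart in front of the work surface, level with it; the furniture and walls round the work are solid. World frame = base frame: x ahead of the robot, y to its left, z up, the work surface at z = 0. Lengths are in m, angles in degrees, forces in N, time in s.
With the tool pointing down it reaches from about 0.35 to 0.875 m from the base axis. Payload 4.2 kg.
Tool frame: the origin (TCP) lies on the front face of the gripper's body, between the roots of the fingers; the fingertips stand 70 mm ahead of it and the grasp point (between the pads) lies 51 mm ahead of it; x points along the fingers, y is the direction in which the jaws open and shut, and the axes are right-handed (so a half turn about x gives the same grasp; the last joint's range is limited). The gripper opens to 87 mm and grips with 3 to 60 N. Pads are 19 mm wide; open, the fingers measure 117 mm over their backs; the gripper's body (75 mm by 190 mm) begins 51 mm behind the grasp point.
Start: joints at [80.077, 22.042, 0.453, 0, -68.411, -14.817], TCP at [0.262, 0.568, 0.292] pointing down, gripper open.
Joint ranges: [-179.83, 179.83], [-69.29, 118.12], [-61.27, 80.66], [-181.25, 117.63], [-171.15, -9.14], [-177.46, 177.46]. Speed limits (degrees/s): [159.86, 159.86, 180, 180, 180, 180].

### API

Orientations are given as a 3x3 rotation matrix whose columns are the frame's x, y, z axes.
In Python, from station import r, viewer, spotter gives the robot as it stands.
- The arm moves only by the tool move_arm, never from a script. Its argument "series" is a list that holds one entry, the list of rows, each a list of 7 numbers: the turn, a rotation vector about the world's x, y, z scaled (see below), then the shift along the world's x, y, z scaled (see below), then the opening, from 0 (shut) to 1 (fully open). A call has 1 to 20 rows; each row shifts and turns the pose as measured when the row begins; what a row does not reach is not made up. The controller multiplies each number of a shift by 60 mm and each number of a turn by 8 degrees. A row lasts 1/8 s, in which the tool goes at most 62.5 mm and 10.7 degrees, less where a joint would pass 70% of its speed; a pose out of reach is approached as far as the arm can. A call with a number of a shift or a turn outside -1 to 1 is refused whole. A call with a gripper value outside its range is refused whole. The fingers move at their own pace and stop on an object; the grip force is fixed at half the most. Time passes only in rows, so rows that do not move let the fingers close. It gives the time, the measured TCP pose, the force and the opening at its end, in the units of the state.
- r.sense(): the state, without advancing time (a new reading comes with each control period).
- viewer.capture(name): name is "side" or "top"; returns (picture, depth): 384x512x3 uint8, red, green, blue; 384x512 float32, m along the optical axis (not along the pixel's ray), 0 where there is no reading.
- viewer.camera_params(name): a dict with "mtx" (3x3 intrinsics, pixels), "pose" (4x4, takes a point from camera to world coordinates). Camera axes: x right, y down, z forward; pixel columns grow to the right and rows downward; lengths in m; the calibration is good to about 2 mm. A picture is of the moment at which its call begins. camera_params takes no time and is no camera call.
- r.finish_job(): hands the job in, once; it reports no verdict.
Trained networks look in the newest picture that a camera, given by its name, has taken for a name from the list of things; names that differ only in an ending like _2 or _b are one class to them, and where a whole thing is asked for, a point or a joint stands for the part that bears it (a point fixed in the world has none). Each returns a list of dicts, best first, with "conf" (0 to 1); they miss things now and then, are a little off and sometimes report something else, mostly with a low value. They report only what shows in the picture. A call takes as long as a camera call.
- spotter.find_in(camera, name): "centre" ([column, row] in pixels, amid what is visible of it).
- spotter.trace(camera, name): "mask" (384x512 bool, what is visible of it) and "centre" ([column, row] in pixels, amid what is visible of it).
The state is a dict: "time_s": time; "joints": joint angles; "joint_velocities": joint speeds; "effort": joint torques, N m; "tcp_pos": TCP position; "ee_rot": TCP orientation; "wrist_force": force on the tool from outside, world axes, zero at the start; "moment": the same for the moment, N m; "gripper_width": opening from 0.0 (shut) to 1.0 (fully open).
Only numpy, scipy, OpenCV 4.12 (cv2) and the standard library are available. Lean on these libraries where they do the work, as an engineer would, in place of code of your own. Each camera call takes 0.05 s, during which the arm holds its last target.

### The job

The new filter element is already in the aluminium filter housing: shut its cover fully, then take the flat driver from its stand, set the blade in the slot of the lock on the cover and turn the lock clockwise to its stop with the blade kept seated in the slot. Then put the driver back, upright in the hole of its stand and fully home. Turn the lock only with the driver, and leave the beaker, the bottle and the culture dish where they are.

Things in the scene. Friction and masses are not known exactly. Their poses are not given: they have to be found in the camera images.
- filter_box: open aluminium housing fixed to the bench, 140 x 110 x 55 mm (x, y, z), a hose barb at each side (y), a pleated filter element inside; origin at the centre of its underside, z up, -x is the side with the free edge of the cover, +x the hinge side. With the cover shut the lock's axis stands at x = -30 mm, y = 0 in this frame. Once turned, the lock's tongue catches under a keeper and holds it shut.
- cover_lid (a joint): hinge of the flat aluminium cover (146 x 116 x 8 mm) on the far (+x) side of the housing, axis along the housing's y: 0 = fully shut against a stop (top face 63 mm above the bench), growing as the near edge swings up; starts at 0.7 to 1.05 rad. A stiff hinge: the cover stays where it is left and takes about 0.25 N m (2 to 5 N on its outer face) to move.
- cover_hinge (a point): point on the cover's hinge axis, at the middle of its width, 55 mm above the bench; turns with the cover: x, y and z axes as those of the housing when shut. The cover runs from here 144 mm towards its own -x, its outer face lies at its own z = +8 mm.
- cover_edge (a point): middle of the cover's free edge, on the outer (top) face, 142 mm from the hinge axis; axes as cover_hinge. The lock head stands on this face 42 mm from the edge (see slot).
- lock_head (a joint): turn of the slotted lock on the cover, in rad: grows clockwise seen from above the shut cover; 0 = unlocked, 1.4 = locked against its stop. It starts at 0 to 0.35. Friction about 0.06 N m; it stays where it is left. Two black tick marks on the cover show where the slot points when unlocked (tick towards the housing's -y) and locked (tick towards the near edge).
- slot (a point): centre of the FLOOR of the slot in the round steel lock head (31 mm across), on the lock's axis, square to the cover and 100 mm from the hinge axis. x along the slot, z out of the cover. Slot 14.4 mm long with closed ends, 4.2 mm wide, 6 mm deep; the head's rim stands 0.6 mm above the slot's mouth. With the cover shut this point is 64 mm above the bench.
- driver_stand: wooden stand fixed to the bench, 100 x 80 mm base, top plate at 70 mm height, with one round hole; origin at the centre of its underside
- stand_hole (a point): centre of the hole of the stand, at the top face (70 mm above the bench); hole 18 mm across, open below, and 64 mm down to the base plate
- flat_driver: flat screwdriver, about 0.11 kg, 153 mm long, upright in the stand, collar on the top plate. Origin at the blade's end (10 mm above the bench when home), z towards the handle. Blade 12 mm wide along x; along y 2.0 mm thick over the last 3 mm, 3.2 above. Shaft 8 mm across; collar 32 mm across, z = 60 to 66 mm; square black handle 22 x 22 mm, faces square to x and y, z = 66 to 148 mm.
- driver_grip (a point): point on the driver's axis in the handle, 112 mm from the end of the blade: a good height to grip, across either pair of faces
- beaker: small empty glass beaker, 49 mm across, 60 mm high, a bystander; origin at the centre of its underside
- small_bottle: glass bottle with a screw cap, 46 mm across, 85 mm high, a bystander; origin at the centre of its underside
- culture_dish: round flat culture dish, 62 mm across, 15 mm high, a bystander; origin at the centre of its underside

How it is judged (in metres and radians):
On the way, in this order (a step that is already met when the one before it is completed fails the run):
1. the cover is fully shut (value of joint cover_lid below 0.03 rad), for 0.2 s.
2. the driver's blade is seated in the slot of the lock, not yet locked (z of flat_driver in the frame of slot below 0.003 m and horizontal distance between flat_driver and slot below 0.004 m and angle between flat_driver's own z axis and vertical below 0.15 rad and value of joint lock_head below 1 rad), for 0.1 s.
3. the lock is turned to its stop with the blade still seated in the slot (value of joint lock_head above 1.28 rad and z of flat_driver in the frame of slot below 0.003 m and horizontal distance between flat_driver and slot below 0.004 m), for 0.1 s.
At the end, for the whole second after the job is handed in: The cover is shut (within 0.04 rad), the lock stands at its stop (1.28 rad or more of 1.40), and the driver stands at rest in the hole of its stand, upright within 0.12 rad, its collar within 4 mm of the top plate (value of joint cover_lid below 0.04 rad and value of joint lock_head above 1.28 rad and horizontal distance between flat_driver and stand_hole below 0.01 m and height (world z) of flat_driver below 0.014 m and angle between flat_driver's own z axis and vertical below 0.12 rad and linear speed of flat_driver below 0.02 m/s); the robot touches nothing.
It fails at once if the lock is turned forward while the driver's blade is out of its slot (velocity of joint lock_head above 0.2 rad/s and (z of flat_driver in the frame of slot above 0.005 m or horizontal distance between flat_driver and slot above 0.006 m)).
It fails at once if the beaker is moved more than 30 mm (distance of beaker from where it was at the start of the episode above 0.03 m).
It fails at once if the small bottle is moved more than 30 mm (distance of small_bottle from where it was at the start of the episode above 0.03 m).
It fails at once if the culture dish is moved more than 30 mm (distance of culture_dish from where it was at the start of the episode above 0.03 m).
It also fails if it takes over 67 s, if anything falls off the work surface, if the arm or the gripper's body presses on something with over 40 N, if the wrist force passes 120 N, or if a joint passes its speed limit or range.

## Working session

There is one attempt and no reset: what is moved stays moved. The work goes in short steps, Python scripts to look and compute and a tool call to move; the robot and the scene stay as the last step left them, time stands still between calls to the robot, and variables do not carry over. Pictures are saved under pics/ and viewed, and the job is handed in when it is done.

Besides the shell and the picture viewer there is one more tool, called after ">>>" by a JSON object that holds its "fn" and its "kwargs", one argument or row to a line. move_arm: Moves the arm, as the interface text tells. Its arguments: {"type":"object","properties":{"series":{"type":"array","items":{"type":"array","items":{"type":"array","items":{"type":"number","minimum":-1,"maximum":1}}}}},"required":["series"]}

```bash
ls; mkdir -p pics
python3 - <<'E'
from station import r, viewer, spotter
import cv2, numpy as np
s=r.sense(); print({k:np.round(v,3).tolist() for k,v in s.items()})
for c in ["side","top"]:
    p,d=viewer.capture(c); cv2.imwrite(f"pics/{c}0.png",p[:,:,::-1]); np.save(f"{c}_d0.npy",d)
    k=viewer.camera_params(c); print(c,np.round(k["mtx"],1).tolist(),np.round(k["pose"],3).tolist())
E
```

```text
pics
{'time_s': 0.0, 'joints': [80.076, 22.09, 0.379, -0.03, -68.409, -14.817], 'joint_velocities': [-0.09, -0.005, -0.033, -0.11, 0.055, 0.051], 'effort': [-0.0, -39.067, 18.741, 4.22, 0.011, -0.0], 'tcp_pos': [0.261, 0.567, 0.291], 'ee_rot': [[-0.001, -0.419, -0.908], [-0.002, -0.908, 0.419], [-1.0, 0.002, -0.0]], 'wrist_force': [-0.107, 0.52, 0.426], 'moment': [0.045, -0.024, 0.011], 'gripper_width': 0.997}
side [[401.9, 0.0, 259.6], [0.0, 401.9, 184.8], [0.0, 0.0, 1.0]] [[-0.996, -0.083, 0.042, 0.5], [-0.093, 0.83, -0.55, 0.605], [0.011, -0.551, -0.834, 1.004], [0.0, 0.0, 0.0, 1.0]]
top [[415.6, 0.0, 251.9], [0.0, 415.6, 185.9], [0.0, 0.0, 1.0]] [[0.026, -0.986, 0.164, 0.381], [-1.0, -0.025, 0.006, 0.04], [-0.001, -0.164, -0.986, 1.068], [0.0, 0.0, 0.0, 1.0]]
```

View pics/side0.png

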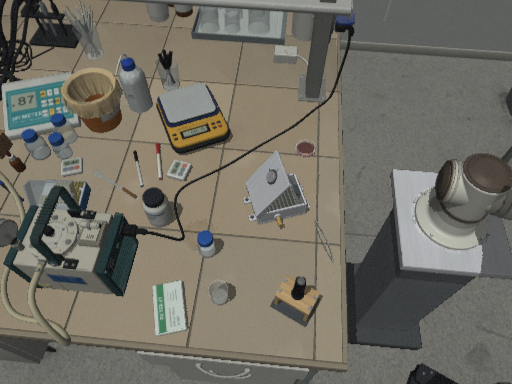

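View pics/top0.png

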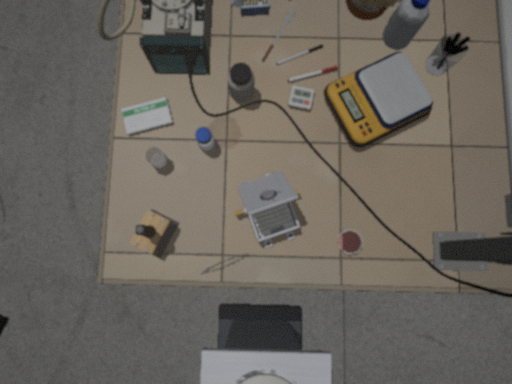

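```bash
cat > h.py <<'E'
from station import r, viewer, spotter
import cv2, numpy as np
def cam(c):
    k=viewer.camera_params(c); return np.array(k["mtx"]),np.array(k["pose"])
def pts(c,d,mask):
    K,P=cam(c); v,u=np.nonzero(mask&(d>0)); z=d[v,u]
    p=np.stack([(u-K[0,2])/K[0,0]*z,(v-K[1,2])/K[1,1]*z,z,np.ones_like(z)])
    return (P@p)[:3].T
def proj(c,X):
    K,P=cam(c); X=np.atleast_2d(X); q=np.linalg.inv(P)@np.c_[X,np.ones(len(X))].T
    return ((K@q[:3])[:2]/q[2]).T
def ray(c,uv,z):  # intersect pixel ray with plane z
    K,P=cam(c); d=P[:3,:3]@np.linalg.inv(K)@np.array([uv[0],uv[1],1.]); o=P[:3,3]
    return o+d*(z-o[2])/d[2]
def crop(c,p,u,v,w,hh,name,s=6):
    a=p[max(v-hh,0):v+hh,max(u-w,0):u+w,::-1]; cv2.imwrite(f"pics/{name}.png",cv2.resize(a,None,fx=s,fy=s,interpolation=cv2.INTER_CUBIC))
E
python3 - <<'E'
from h import *
for c in ["side","top"]:
    p,d=viewer.capture(c)
    for n in ["filter_box","cover_lid","lock_head","driver_stand","flat_driver","beaker","small_bottle","culture_dish","slot","cover_edge","stand_hole"]:
        t=spotter.trace(c,n)
        for q in t[:1]:
            X=pts(c,d,q["mask"]); np.save(f"m_{c}_{n}.npy",q["mask"])
            print(c,n,round(q["conf"],2),np.round(q["centre"],1),q["mask"].sum(),"med",np.round(np.median(X,0),3) if len(X) else None,"zmax",np.round(np.percentile(X[:,2],[2,98]),3) if len(X) else None)
    if c=="side":
        crop(c,p,275,190,50,45,"sbox"); crop(c,p,298,295,50,45,"sst")
    else:
        crop(c,p,268,208,50,45,"tbox"); crop(c,p,150,230,50,45,"tst")
E
```

```text
side filter_box 0.73 [276.5 195.8] 2805 med [0.506 0.023 0.075] zmax [0.006 0.175]
side cover_lid 0.63 [267.9 184. ] 1608 med [0.524 0.018 0.124] zmax [0.063 0.176]
side driver_stand 0.88 [292.2 301.1] 1320 med [0.433 0.302 0.069] zmax [0.002 0.075]
side flat_driver 0.56 [299.9 285.2] 260 med [0.432 0.296 0.131] zmax [0.073 0.163]
side beaker 0.59 [218.6 292. ] 397 med [0.622 0.283 0.027] zmax [0.    0.062]
side small_bottle 0.74 [205.6 243.5] 406 med [0.666 0.18  0.074] zmax [0.007 0.088]
side culture_dish 0.59 [301.5 147.9] 209 med [ 0.42  -0.204  0.008] zmax [0.003 0.015]
side cover_edge 0.69 [264.3 183.3] 1585 med [0.525 0.019 0.124] zmax [0.062 0.176]
side stand_hole 0.76 [294.8 299.7] 1420 med [0.433 0.3   0.069] zmax [-0.     0.077]
top filter_box 0.62 [269.8 206.6] 3025 med [0.496 0.003 0.068] zmax [0.005 0.176]
top cover_lid 0.76 [266.6 194.2] 1585 med [0.523 0.013 0.133] zmax [0.064 0.176]
top lock_head 0.54 [267.8 191. ] 85 med [0.518 0.011 0.15 ] zmax [0.137 0.158]
top driver_stand 0.81 [155.  234.5] 1220 med [0.426 0.276 0.069] zmax [0.    0.074]
top flat_driver 0.6 [143.7 231. ] 206 med [0.43  0.281 0.147] zmax [0.075 0.163]
top beaker 0.67 [202.5 135.1] 387 med [0.663 0.167 0.081] zmax [-0.     0.088]
top small_bottle 0.85 [203.5 138.7] 389 med [0.662 0.168 0.08 ] zmax [-0.001  0.088]
top culture_dish 0.94 [349.8 242.3] 493 med [ 0.42  -0.204  0.006] zmax [-0.002  0.016]
top slot 0.64 [265.3 193.4] 95 med [0.518 0.011 0.149] zmax [0.135 0.158]
top cover_edge 0.87 [265.4 195.1] 1569 med [0.523 0.013 0.132] zmax [0.064 0.176]
top stand_hole 0.64 [159.3 235.1] 1157 med [0.423 0.277 0.069] zmax [0.003 0.074]
```

View pics/sbox.png

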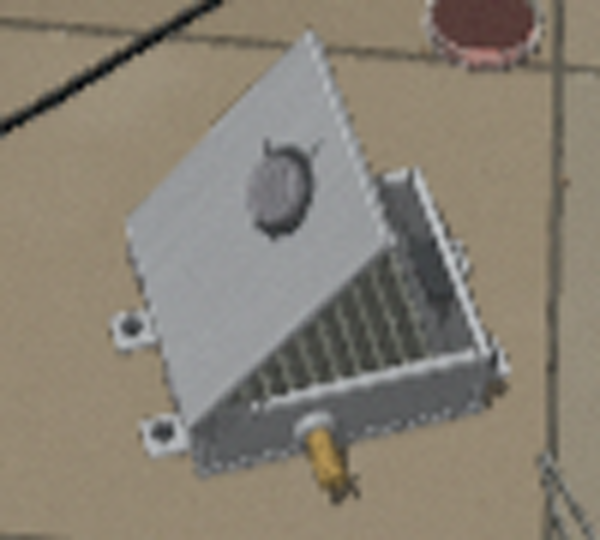

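View pics/tbox.png

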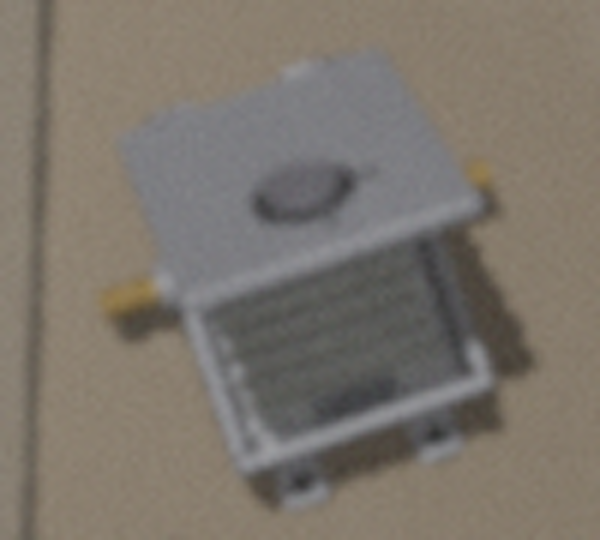

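View pics/sst.png

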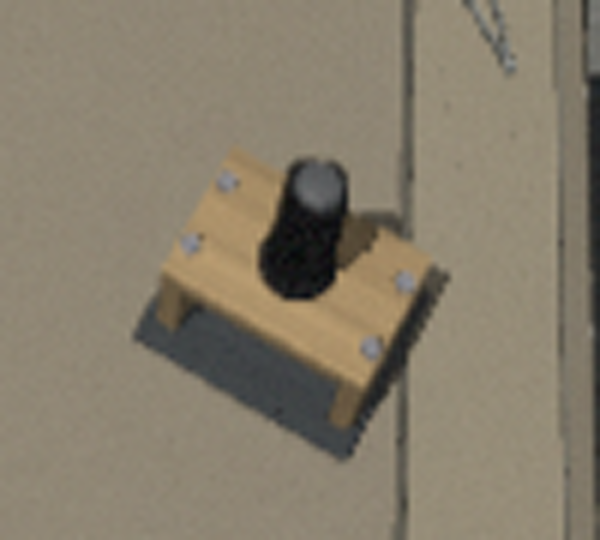

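View pics/tst.png

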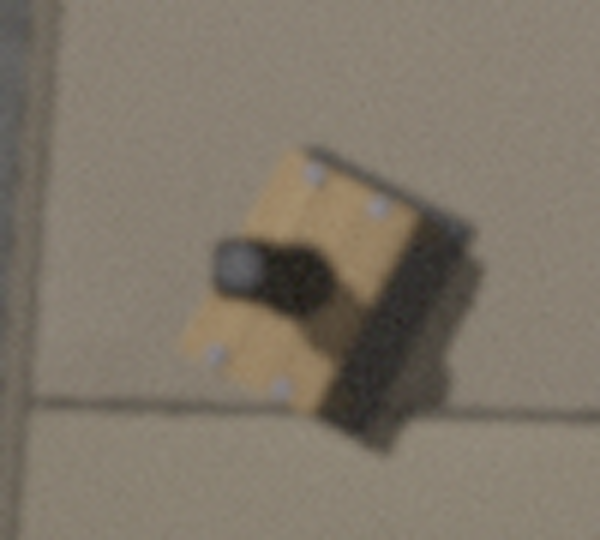

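Run:
```python
from h import *
for c in ["side","top"]:
    d=np.load(f"{c}_d0.npy"); m=np.load(f"m_{c}_cover_lid.npy").astype(np.uint8)
    m=cv2.erode(m,np.ones((3,3)))>0
    X=pts(c,d,m)
    for i in range(6):
        o=X.mean(0); n=np.linalg.svd(X-o,full_matrices=False)[2][2]; n*=np.sign(n[2]); res=(X-o)@n
        X=X[abs(res)<max(2.5*np.median(abs(res))*1.48,.002)]
    print(c,len(X),"n",np.round(n,4),"tilt",np.arccos(n[2]),"yaw(+x dir)?",np.degrees(np.arctan2(-n[1],-n[0])),np.degrees(np.arctan2(n[1],n[0])),"res",res.std())
    # own frame
    th=np.arctan2(n[1],n[0]); 
    # cover opened: normal tilts towards +x (hinge)
    ex=np.array([np.cos(th),np.sin(th),0]); ey=np.array([-ex[1],ex[0],0]); cx=np.cross(ey,n)
    mm=np.load(f"m_{c}_cover_lid.npy"); Y=pts(c,d,mm); Y=Y[abs((Y-o)@n)<.006]
    a=Y@cx; b=Y@ey
    print(" along cx",np.percentile(a,[.5,2,50,98,99.5])," along ey",np.percentile(b,[.5,2,50,98,99.5]), "extent",np.ptp(np.percentile(a,[1,99])),np.ptp(np.percentile(b,[1,99])))
    # hinge: outer face at own z=+8 ; hinge at z=.055: point on plane offset -8mm n with z=.055 at lateral centre
    bm=(np.percentile(b,1)+np.percentile(b,99))/2
    # p = bm*ey + s*ex + .055 z ; n.p = n.o-.008
    s=(n@o-.008-.055*n[2])/(n@ex)
    H=bm*ey+s*ex+np.array([0,0,.055]); print(" hinge",np.round(H,4)," box origin",np.round(H-ex*0.070,4), "slot shut", np.round(H-ex*.1,4))
    edge=H-cx*.142+n*.008; print(" edge",edge, "a of edge",edge@cx)
```

```text
side 1285 n [0.7606 0.2857 0.583 ] tilt 0.9483997124871256 yaw(+x dir)? -159.41480160589902 20.585198394100985 res 0.0012160716598915659
 along cx [0.12196039 0.12297772 0.1910822  0.26435191 0.26683652]  along ey [-0.23132938 -0.22864556 -0.16707122 -0.11649369 -0.11541437] extent 0.14365689791974723 0.11388159862605787
 hinge [0.5628 0.0268 0.055 ]  box origin [0.4972 0.0022 0.055 ] slot shut [ 0.4691 -0.0084  0.055 ]
 edge [ 4.91343809e-01 -2.74587409e-05  1.75036544e-01] a of edge 0.1259362124427246
top 1217 n [0.7587 0.2854 0.5856] tilt 0.9452258960974969 yaw(+x dir)? -159.38547747086136 20.614522529138632 res 0.0008042207289701446
 along cx [0.12399141 0.12520527 0.18505353 0.26568907 0.26912266]  along ey [-0.22919311 -0.22758696 -0.17143602 -0.11770913 -0.11603255] extent 0.14302283636732754 0.11206067764845332
 hinge [0.5645 0.0279 0.055 ]  box origin [0.499  0.0032 0.055 ] slot shut [ 0.4709 -0.0074  0.055 ]
 edge [0.49271915 0.000861   0.17479383] a of edge 0.12852741543167628
```

Run:
```python
from h import *
print("cap",ray("side",(301,280.5),.163),ray("top",(140.3,229),.163))
for c in ["side","top"]:
    d=np.load(f"{c}_d0.npy")
    X=pts(c,d,np.load(f"m_{c}_flat_driver.npy"))
    t=X[X[:,2]>.155]; print(c,"top pts",len(t),t.mean(0),t.min(0),t.max(0))
    h=X[(X[:,2]>.09)&(X[:,2]<.15)]; print(" side pts",len(h),h.mean(0))
    Y=pts(c,d,np.load(f"m_{c}_driver_stand.npy")); Y=Y[(abs(Y[:,2]-.071)<.008)]
    rect=cv2.minAreaRect(Y[:,:2].astype(np.float32)*1000); print(" plate",rect,np.median(Y[:,2]))
```

```text
cap [0.42958295 0.28922742 0.163     ] [0.43039502 0.28490925 0.163     ]
side top pts 84 [0.4304226  0.28896906 0.15953675] [0.42010245 0.27822708 0.15508003] [0.44020717 0.29753259 0.16424977]
 side pts 101 [0.43226156 0.29578623 0.12061133]
 plate ((430.128662109375, 287.60064697265625), (61.0379638671875, 89.0126953125), 65.55537414550781) 0.07057622973135058
top top pts 86 [0.43084327 0.28735301 0.15971776] [0.42174056 0.27819593 0.15522915] [0.44177398 0.29873269 0.16584599]
 side pts 70 [0.42906404 0.27983288 0.12045908]
 plate ((430.9198913574219, 288.88568115234375), (61.63679885864258, 89.67698669433594), 64.88804626464844) 0.07064571923647983
```

>>> {"fn": "move_arm", "kwargs": {
  "series": [
    [[0,0,0,0.41,-0.87,0,0],[0,0,0,0.41,-0.87,0,0],[0,0,0,0.41,-0.87,0,0],[0,0,0,0.41,-0.87,0,0],[0,0,0,0.41,-0.87,0,0],[0,0,0,0.41,-0.87,0,0],[0,0,0,0.41,-0.87,0,0],[0,0,0,0.41,-0.87,0,0],[0,0,0,0.2,-0.4,0,0],[0,0,0,0,0,0,0]]
  ]
}}

```text
time_s: 2.55
tcp_pos: [0.4741, 0.1127, 0.2933]
ee_rot: [[0.005, -0.416, -0.909], [0.003, -0.909, 0.416], [-1.0, -0.005, -0.004]]
wrist_force: [0.5, 0.7, 1.3]
gripper_width: 0.014
```

>>> {"fn": "move_arm", "kwargs": {
  "series": [
    [[0,0,0,0.3,-0.57,-0.2,0],[0,0,0,0.3,-0.57,-0.5,0],[0,0,0,0,0,0,0]]
  ]
}}

```text
time_s: 2.92
tcp_pos: [0.5109, 0.045, 0.2512]
ee_rot: [[0.008, -0.413, -0.911], [0.005, -0.911, 0.413], [-1.0, -0.008, -0.005]]
wrist_force: [0.3, -0.0, 1.0]
gripper_width: 0.001
```

Run:
```python
from h import *
p,d=viewer.capture("side"); crop("side",p,275,170,60,55,"s1")
q,d=viewer.capture("top"); crop("top",q,268,200,60,55,"t1",5)
```

```text
(no output)
```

View pics/s1.png

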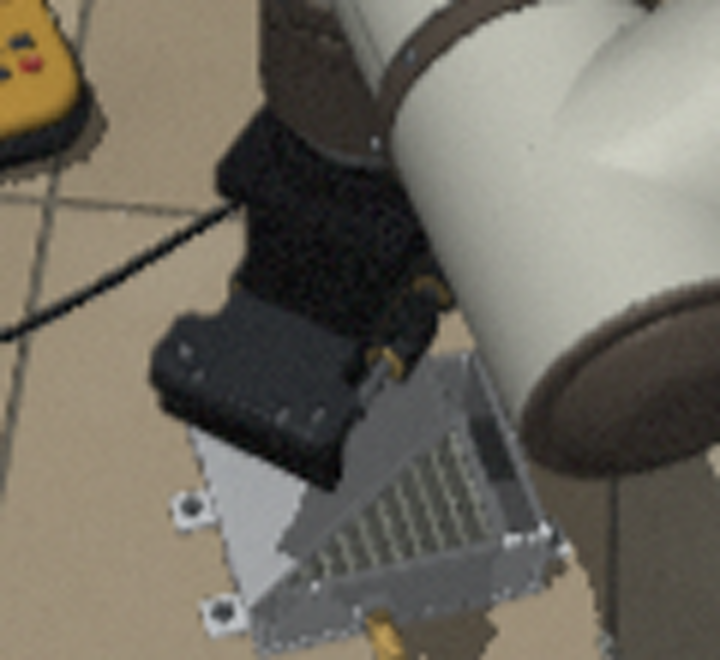

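View pics/t1.png

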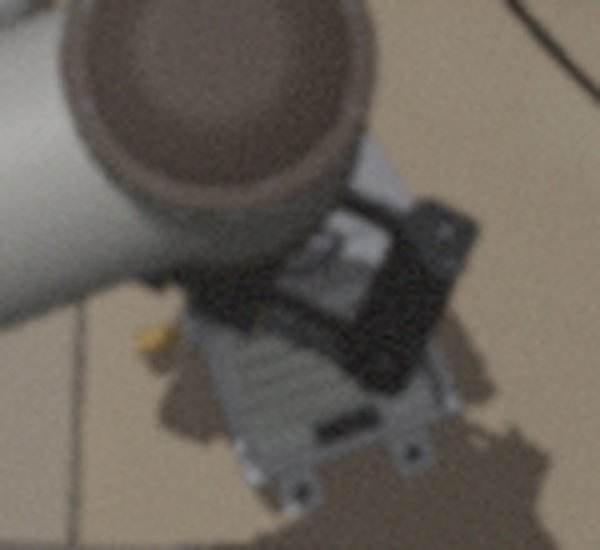

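Run:
```python
from h import *
s=r.sense(); R=np.array(s["ee_rot"]); t=np.array(s["tcp_pos"])
for c in ["side","top"]:
    p,d=viewer.capture(c); m=np.zeros(d.shape,bool)
    if c=="side": m[130:260,215:335]=1
    else: m[140:260,205:330]=1
    dark=(p.max(2)<75)
    X=pts(c,d,m&dark); L=(X-t)@R
    ok=(X[:,2]>.18)&(L[:,0]>-.2)
    L=L[ok]
    for lo in np.arange(-.2,.09,.02):
        k=(L[:,0]>=lo)&(L[:,0]<lo+.02)
        if k.sum()>5: print(c,"x %.2f"%lo,k.sum(),"y",np.round(np.percentile(L[k,1],[2,50,98]),3),"z",np.round(np.percentile(L[k,2],[2,50,98]),3))
```

```text
side x -0.20 8 y [-0.158 -0.15  -0.138] z [0.149 0.157 0.169]
side x -0.16 77 y [-0.041 -0.039 -0.035] z [-0.011  0.007  0.018]
side x -0.14 70 y [-0.04  -0.038 -0.032] z [-0.02   0.002  0.02 ]
side x -0.12 376 y [-0.05  -0.036 -0.023] z [-0.034  0.002  0.036]
side x -0.10 207 y [-0.051 -0.049 -0.023] z [-0.032  0.004  0.038]
side x -0.08 122 y [-0.051 -0.049 -0.036] z [-0.019  0.004  0.023]
side x -0.06 688 y [-0.095 -0.07  -0.016] z [-0.032  0.005  0.036]
side x -0.04 239 y [-0.095 -0.033  0.011] z [-0.034  0.027  0.038]
side x -0.02 182 y [-0.088 -0.086  0.006] z [-0.033  0.025  0.039]
top x -0.20 101 y [0.01  0.033 0.042] z [-0.008  0.025  0.043]
top x -0.16 14 y [0.002 0.016 0.028] z [0.027 0.036 0.04 ]
top x -0.14 21 y [0.001 0.019 0.034] z [0.019 0.035 0.04 ]
top x -0.12 7 y [0.005 0.01  0.025] z [0.026 0.037 0.038]
top x -0.10 8 y [-0.001  0.011  0.015] z [0.034 0.037 0.038]
top x -0.06 715 y [0.026 0.075 0.092] z [-0.032  0.005  0.035]
top x -0.04 146 y [-0.012  0.023  0.088] z [0.006 0.032 0.038]
top x -0.02 89 y [-0.004  0.045  0.081] z [0.021 0.031 0.038]
```

>>> {"fn": "move_arm", "kwargs": {
  "series": [
    [[0,0,0,-0.19,0.035,-0.18,0],[0,0,0,-0.13,-0.05,-0.14,0],[0,0,0,-0.13,-0.05,-0.14,0],[0,0,0,-0.11,-0.04,-0.12,0],[0,0,0,-0.11,-0.04,-0.12,0],[0,0,0,-0.1,-0.035,-0.14,0],[0,0,0,-0.1,-0.035,-0.14,0]]
  ]
}}

```text
time_s: 4.0
tcp_pos: [0.4592, 0.0369, 0.1978]
ee_rot: [[0.026, -0.403, -0.915], [0.011, -0.915, 0.404], [-1.0, -0.02, -0.02]]
wrist_force: [-0.1, -1.0, 1.8]
gripper_width: 0.005
```

Run:
```python
from h import *
p,d=viewer.capture("side"); crop("side",p,275,170,60,55,"s2")
s=r.sense(); t=s["tcp_pos"]; H=np.array([.5637,.0273]); ex=np.array([.936,.352]); ey=np.array([-.352,.936])
q=np.array(t[:2])-H; print(q@ex,q@ey,t[2]-.07,s["wrist_force"])
```

```text
-0.09597099974400222 0.0458587775189865 0.1265078409536467 [-1.00681106 -0.40838002 -0.53419845]
```

View pics/s2.png

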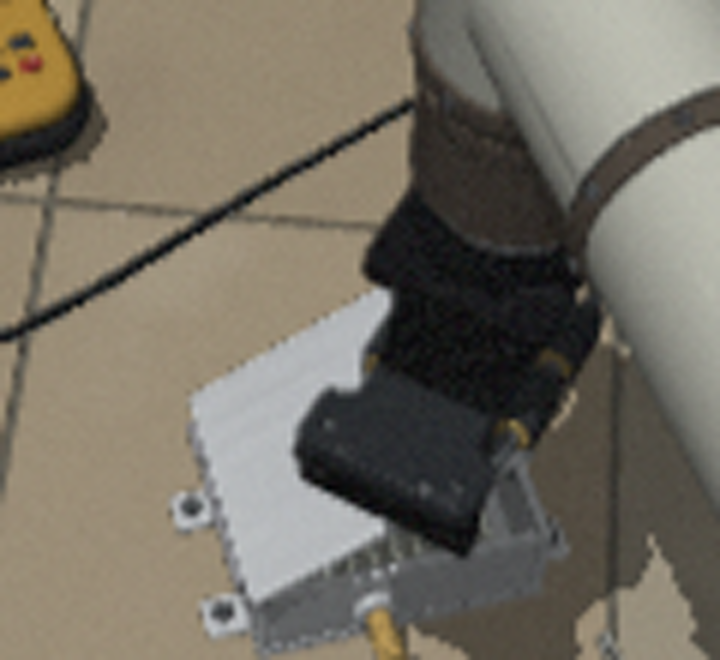

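>>> {"fn": "move_arm", "kwargs": {
  "series": [
    [[0,0,0,-0.09,-0.035,-0.18,0],[0,0,0,-0.09,-0.035,-0.18,0],[0,0,0,-0.07,-0.03,-0.16,0],[0,0,0,-0.07,-0.03,-0.16,0],[0,0,0,-0.04,-0.015,-0.12,0],[0,0,0,-0.04,-0.015,-0.12,0],[0,0,0,-0.03,-0.012,-0.1,0]]
  ]
}}

```text
time_s: 4.92
tcp_pos: [0.4315, 0.0259, 0.1321]
ee_rot: [[0.026, -0.403, -0.915], [0.01, -0.915, 0.403], [-1.0, -0.02, -0.019]]
wrist_force: [-11.6, 5.4, 48.0]
gripper_width: 0.001
```

>>> {"fn": "move_arm", "kwargs": {
  "series": [
    [[0,0,0,0,0,0,0],[0,0,0,0,0,0.03,0],[0,0,0,0,0,0.03,0]]
  ]
}}

```text
time_s: 5.3
tcp_pos: [0.4306, 0.0257, 0.1362]
ee_rot: [[0.024, -0.403, -0.915], [0.009, -0.915, 0.403], [-1.0, -0.018, -0.018]]
wrist_force: [-0.4, 0.6, -0.1]
gripper_width: 0.004
```

>>> {"fn": "move_arm", "kwargs": {
  "series": [
    [[0,0,0,0,0,0.6,0],[0,0,0,0,0,0.9,0.5],[0,0,0,0,0.4,0.8,1],[-0.06,0.17,0,0,0.9,0.2,1],[0,0,0,0,0.95,0,1],[0,0,0,0,0.95,0,1],[0,0,0,0,0.95,0,1],[0,0,0,0,0.3,0,1],[0,0,0,0,0,0,1]]
  ]
}}

```text
time_s: 6.42
tcp_pos: [0.4259, 0.2983, 0.2879]
ee_rot: [[-0.009, -0.407, -0.913], [-0.002, -0.913, 0.407], [-1.0, 0.006, 0.008]]
wrist_force: [0.2, -0.3, -1.1]
gripper_width: 0.834
```

Run:
```python
from h import *
for c,(u,v) in {"side":(275,195),"top":(268,215)}.items():
    ims=[];ds=[]
    for i in range(6):
        p,d=viewer.capture(c); ims.append(p.astype(float)); ds.append(d)
    a=np.mean(ims,0); np.save(f"{c}_a.npy",a); np.save(f"{c}_d.npy",np.median(ds,0))
    cv2.imwrite(f"pics/{c}_full3.png",a[:,:,::-1].astype(np.uint8))
    crop(c,a.clip(0,255).astype(np.uint8),u,v,45,40,f"{c}_3",8)
```

```text
(no output)
```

View pics/side_full3.png

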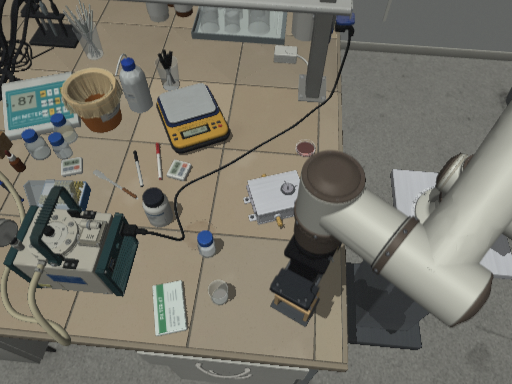

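View pics/side_3.png

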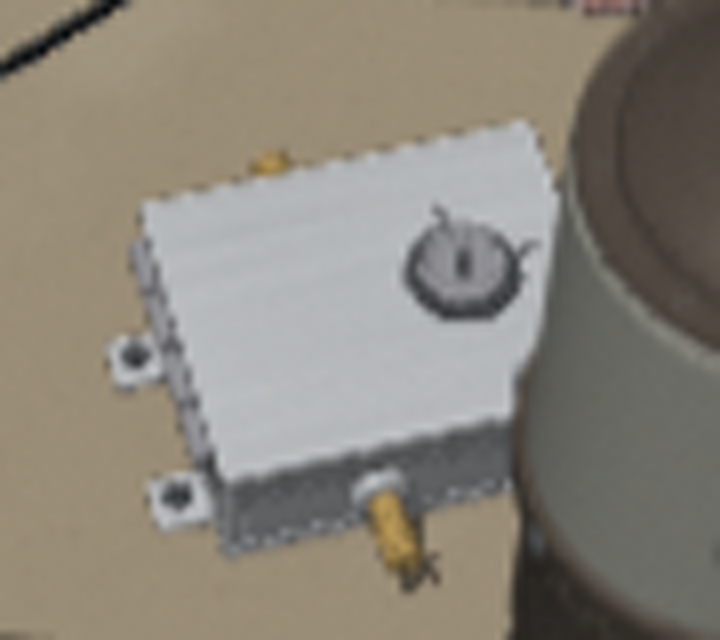

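View pics/top_3.png

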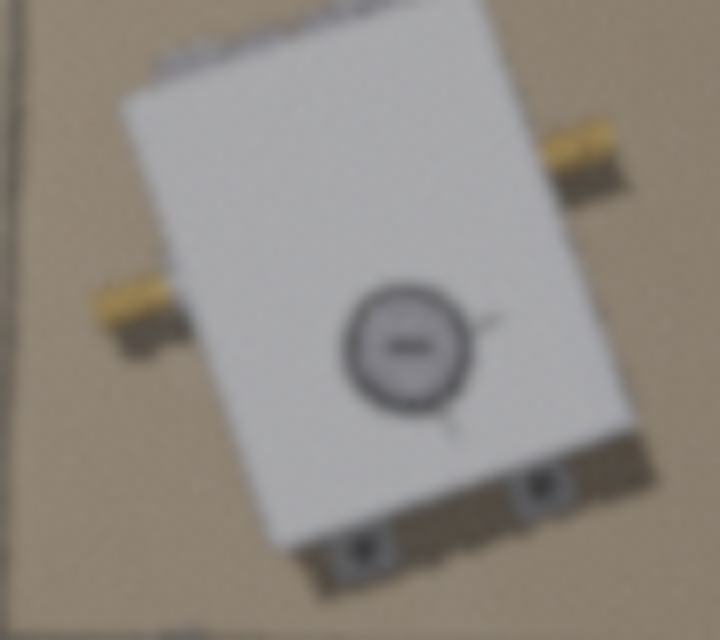

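Run:
```python
from h import *
for c in ["side","top"]:
    a=np.load(f"{c}_a.npy").mean(2)
    u0,v0={"side":(275-45+463/8-.5,195-40+262/8-.5),"top":(268-45+408/8-.5,215-40+346/8-.5)}[c]
    print(c,u0,v0)
    vv,uu=np.mgrid[int(v0)-9:int(v0)+11,int(u0)-9:int(u0)+11]
    g=a[int(v0)-9:int(v0)+11,int(u0)-9:int(u0)+11]
    print(g.astype(int)[3:17,2:18])
    k=np.hypot(uu-u0,vv-v0)<4.6; bg=np.percentile(g[k],80); w=np.clip(bg-g-6,0,None)*k
    cu,cv=(w*uu).sum()/w.sum(),(w*vv).sum()/w.sum()
    C=np.cov(np.c_[uu.ravel(),vv.ravel()].T,aweights=w.ravel()); ev,V=np.linalg.eigh(C)
    print(" slot px",cu,cv,ev,V[:,1])
    A=ray(c,(cu,cv),.068); e=V[:,1]*3; B1=ray(c,(cu+e[0],cv+e[1]),.068); B2=ray(c,(cu-e[0],cv-e[1]),.068)
    dd=B1-B2; print(" slot world",A,"dir deg",np.degrees(np.arctan2(dd[1],dd[0])))
```

```text
side 287.375 187.25
[[183 182 182 181 126 134 181 185 187 186 186 186 186 188 187 187]
 [183 183 182 184 169 119 161 166 166 185 186 186 186 186 186 185]
 [185 184 185 150 133 110 133 146 137 144 139 162 183 184 184 184]
 [184 185 151 105 133 134 126 142 127 143 138 123 122 178 182 183]
 [185 152  99 115 129 143 139 134 128 145 145 118  98 121 180 141]
 [185 104  84 123 138 143 144 102 103 142 144 136 138  83 121 106]
 [164  84  92 123 141 144 144  81  87 139 143 143 148  95  78 162]
 [140  74 127 123 141 144 142  75  86 139 143 144 136  90  74 178]
 [129  75 109 140 136 143 143 101 101 140 142 132 133  74  70 128]
 [141  79  72 119 143 138 140 135 134 142 139 142 102  74  74 158]
 [173 123  74  79 107 145 149 143 145 146 136 103  76  71  84 180]
 [183 171  86  69  74 110 109 119 107 101  96  65  72  70 156 180]
 [183 182 162  95  64  69  71  84  74  68  70  69  70 153 180 182]
 [184 185 184 165 134  72  68  69  76  74  80  92 156 183 184 184]]
 slot px 287.1549699740073 187.0961055839383 [2.35872349 3.15494447] [-0.98896632 -0.14814056]
 slot world [ 0.46983007 -0.01219992  0.068   
[... 456 characters left out ...]
100 118 130 131 121 112 110 111 110 117 127 131 123 106 110]
 [109 101 118 129 126 115 101  99  99 100 108 122 130 125 108 111]
 [111 102 119 130 129 123 118 116 116 116 120 127 128 122 105 109]
 [116 103 117 127 131 131 131 131 131 132 131 130 128 117 101 113]
 [123 104 108 120 126 129 133 136 136 134 133 130 122 108 101 123]
 [137 110  97 106 118 125 131 134 137 136 132 124 114  97 104 135]
 [152 126 101  95 103 116 124 129 133 130 123 115 102  94 114 145]
 [162 146 123 104  95  99 107 112 113 113 105  98 100 110 134 156]]
 slot px 273.7126623376624 217.8952724105163 [0.49972031 2.61703374] [-0.99998071 -0.00621193]
 slot world [ 0.47039336 -0.00884577  0.068     ] dir deg 91.1003149448839
```

```bash
python3 - <<'E'
from h import *
for c in ["side","top"]:
    d=np.load(f"{c}_d0.npy")
    m=cv2.dilate(np.load(f"m_{c}_flat_driver.npy").astype(np.uint8),np.ones((3,3)))>0
    X=pts(c,d,m); h=X[(X[:,2]>.085)&(X[:,2]<.152)]-[.4307,.2875,0]
    h=h[np.hypot(h[:,0],h[:,1])<.022]
    best=[]
    for a in range(0,90,3):
        t=np.radians(a); q=h[:,:2]@np.array([[np.cos(t),-np.sin(t)],[np.sin(t),np.cos(t)]])
        # with free centre: small grid
        b=min((np.median(abs(np.maximum(abs(q[:,0]-ox),abs(q[:,1]-oy))-.011)),ox,oy) for ox in np.arange(-.003,.0031,.001) for oy in np.arange(-.003,.0031,.001))
        best.append((round(b[0]*1000,2),a))
    print(c,len(h),sorted(best)[:8],sorted(best)[-4:])
E
python3 - <<'E'
import cv2
a=cv2.imread("pics/side0.png")[268:302,285:318]
b=cv2.imread("pics/top0.png")[218:252,132:165]
f=lambda x:cv2.convertScaleAbs(cv2.resize(x,(390,400),interpolation=cv2.INTER_CUBIC),alpha=2.5,beta=0)
import numpy as np
cv2.imwrite("pics/drv.png",np.hstack([f(a),f(b)]))
E
```

```text
side 113 [(np.float64(0.46), 3), (np.float64(0.47), 6), (np.float64(0.51), 0), (np.float64(0.53), 9), (np.float64(0.53), 87), (np.float64(0.63), 12), (np.float64(0.64), 84), (np.float64(0.72), 15)] [(np.float64(1.21), 60), (np.float64(1.23), 54), (np.float64(1.24), 48), (np.float64(1.31), 51)]
top 86 [(np.float64(0.4), 6), (np.float64(0.45), 9), (np.float64(0.48), 3), (np.float64(0.49), 12), (np.float64(0.54), 0), (np.float64(0.57), 87), (np.float64(0.66), 15), (np.float64(0.67), 84)] [(np.float64(1.14), 33), (np.float64(1.19), 57), (np.float64(1.2), 63), (np.float64(1.23), 60)]
```

View pics/drv.png

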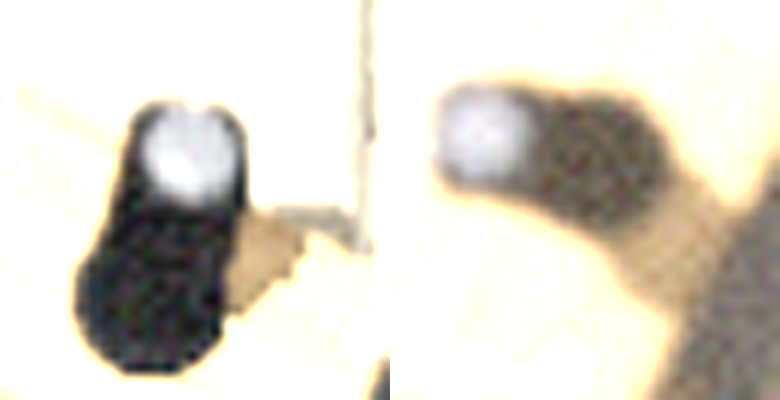

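>>> {"fn": "move_arm", "kwargs": {
  "series": [
    [[0,0,-1,0.07,-0.17,0,1],[0,0,-1,0,0,0,1],[0,0,-1,0,0,0,1],[0,0,-1,0,0,0,1],[0,0,-1,0,0,0,1],[0,0,-1,0,0,0,1],[0,0,-1,0,0,0,1],[0,0,-0.5,0,0,0,1],[0,0,0,0,0,0,1]]
  ]
}}

```text
time_s: 8.15
tcp_pos: [0.4307, 0.2866, 0.289]
ee_rot: [[-0.004, -0.998, -0.068], [0.007, -0.068, 0.998], [-1.0, 0.003, 0.007]]
wrist_force: [-0.4, 0.1, 0.0]
gripper_width: 1.003
```

Run:
```python
from h import *
s=r.sense();print(np.round(s["joints"],1))
R=np.array(s["ee_rot"]);print(np.degrees(np.arctan2(R[1,1],R[0,1])))
p,d=viewer.capture("side"); crop("side",p,300,260,60,55,"s4")
q,d=viewer.capture("top"); crop("top",q,150,230,60,55,"t4",6)
```

```text
[ 51.4  11.7 -14.6  -0.5 -63.5 -47.3]
-176.1157055156966
```

View pics/s4.png

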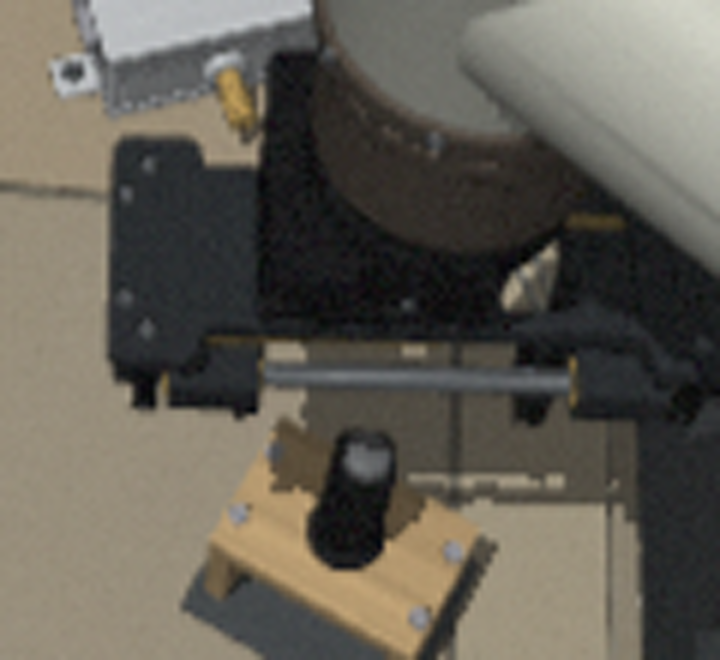

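>>> {"fn": "move_arm", "kwargs": {
  "series": [
    [[0,0,0,0,0.02,-0.6,1],[0,0,0,0,0,-0.6,1],[0,0,0,0,0,-0.5,1],[0,0,0,0,0,-0.2,1],[0,0,0,0,0,0,1]]
  ]
}}

```text
time_s: 8.88
tcp_pos: [0.4316, 0.2886, 0.1739]
ee_rot: [[0.0, -0.997, -0.073], [0.01, -0.073, 0.997], [-1.0, -0.001, 0.01]]
wrist_force: [0.3, -0.3, 1.0]
gripper_width: 1.0
```

Run:
```python
from h import *
p,d=viewer.capture("side"); crop("side",p,300,270,60,55,"s5")
```

```text
(no output)
```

View pics/s5.png

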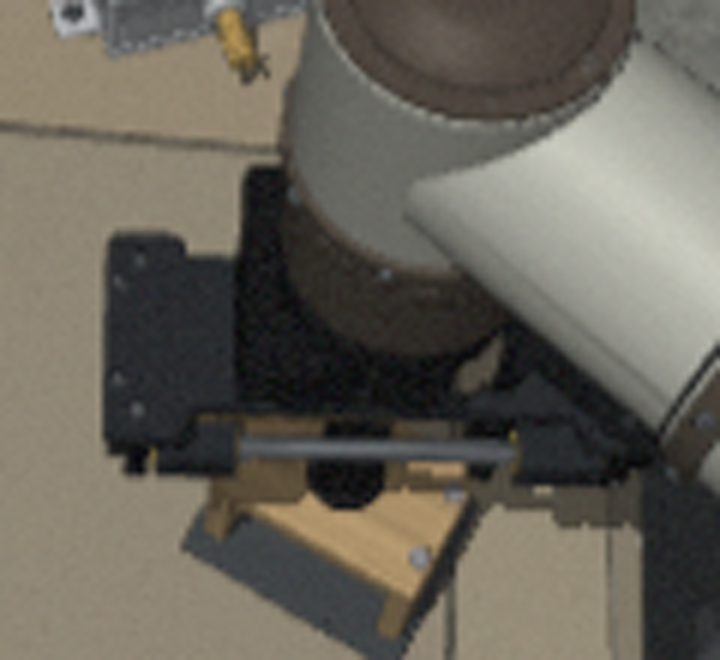

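>>> {"fn": "move_arm", "kwargs": {
  "series": [
    [[-0.07,0,0,0,0,0,0.6],[0,0,0,0,0,0,0.3],[0,0,0,0,0,0,0],[0,0,0,0,0,0,0],[0,0,0,0,0,0,0],[0,0,0,0,0,0,0],[0,0,0,0,0,0,0]]
  ]
}}

```text
time_s: 9.8
tcp_pos: [0.4329, 0.2901, 0.178]
ee_rot: [[0.006, -0.997, -0.074], [0.006, -0.074, 0.997], [-1.0, -0.006, 0.005]]
wrist_force: [-0.4, -0.4, -0.6]
gripper_width: 0.289
```

>>> {"fn": "move_arm", "kwargs": {
  "series": [
    [[0,0,0,0,0,0,0],[0,0,0,0,0,0,0],[0,0,0,0,0,0,0]]
  ]
}}

```text
time_s: 10.18
tcp_pos: [0.4329, 0.2901, 0.178]
ee_rot: [[0.005, -0.997, -0.074], [0.006, -0.074, 0.997], [-1.0, -0.006, 0.005]]
wrist_force: [-0.9, -0.9, 0.5]
gripper_width: 0.251
```

>>> {"fn": "move_arm", "kwargs": {
  "series": [
    [[0,0,0,0,0,0.3,0],[0,0,0,0,0,0.6,0],[0,0,0,0,0,0.7,0],[0,0,0,0,0,0.7,0],[0,0,0,0,0,0.2,0],[0,0,0,0,0,0,0]]
  ]
}}

```text
time_s: 10.92
tcp_pos: [0.4309, 0.2883, 0.3283]
ee_rot: [[-0.001, -0.997, -0.072], [0.001, -0.072, 0.997], [-1.0, 0.001, 0.001]]
wrist_force: [-1.1, 0.5, -1.0]
gripper_width: 0.255
```

Run:
```python
from h import *
a=np.mean([viewer.capture("side")[0].astype(float) for i in range(4)],0).clip(0,255).astype(np.uint8)
crop("side",a,300,280,45,45,"s6",8)
```

```text
(no output)
```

View pics/s6.png

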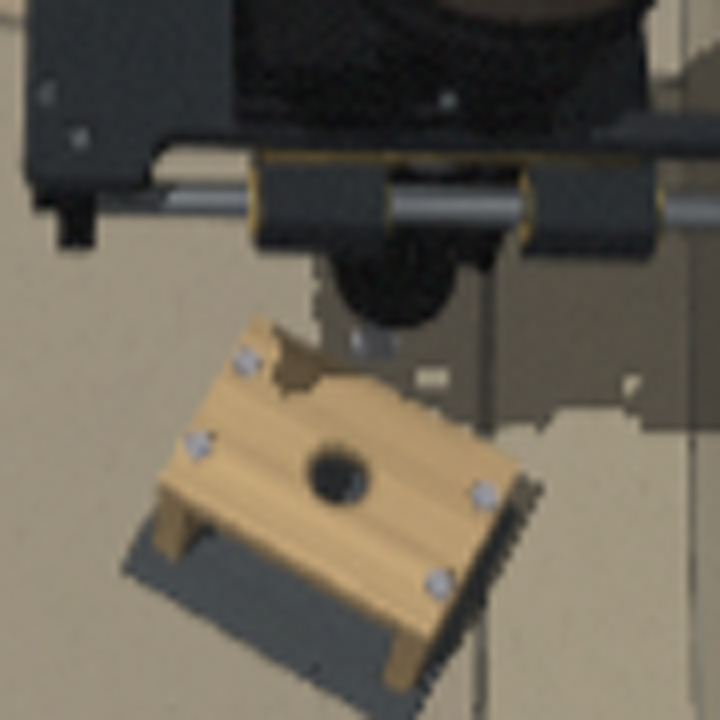

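>>> {"fn": "move_arm", "kwargs": {
  "series": [
    [[0,0,0,0.06,-0.5,0,0],[0,0,0,0.11,-0.8,0,0],[0,0,0,0.11,-0.85,0,0],[0,0,0,0.11,-0.85,0,0],[0,0,0,0.11,-0.85,-0.2,0],[0,0,0,0.11,-0.75,-0.4,0],[0,0,0,0.05,-0.4,-0.4,0],[0,0,0,0,0,-0.2,0],[0,0,0,0,0,0,0]]
  ]
}}

```text
time_s: 12.25
tcp_pos: [0.4674, -0.0211, 0.2425]
ee_rot: [[-0.019, -0.997, -0.074], [-0.011, -0.074, 0.997], [-1.0, 0.02, -0.009]]
wrist_force: [0.2, 0.7, -0.9]
gripper_width: 0.254
```

```bash
cat > look.py <<'E'
from h import *
import sys
def look(name,u=285,v=185,n=4,w=40,hh=36,s=9):
    P=[viewer.capture("side") for i in range(n)]
    a=np.mean([p[0].astype(float) for p in P],0).clip(0,255).astype(np.uint8); np.save(name+".npy",a); np.save(name+"_d.npy",np.median([p[1] for p in P],0))
    crop("side",a,u,v,w,hh,name,s)
    t=r.sense(); R=np.array(t["ee_rot"]); print("t",t["time_s"],"tcp",np.round(t["tcp_pos"],4),"yaw",np.degrees(np.arctan2(R[1,1],R[0,1])),"x",np.round(R[:,0],4),"F",np.round(t["wrist_force"],1),"j",np.round(t["joints"],0))
    tip=np.array(t["tcp_pos"])+R[:,0]*.168; print("tip pred",tip,proj("side",tip),proj("top",tip))
if __name__=="__main__": look(sys.argv[1])
E
python3 look.py s7
```

```text
t 12.45 tcp [ 0.4685 -0.0203  0.2446] yaw -175.64086192647622 x [-0.0145 -0.0098 -0.9998] F [ 0.6  0.6 -0.5] j [ 18.  10. -24.   0. -57. -13.]
tip pred [ 0.4660671  -0.02195262  0.07660091] [[288.91203111 182.59246913]] [[279.35634103 219.52769587]]
```

View pics/s7.png

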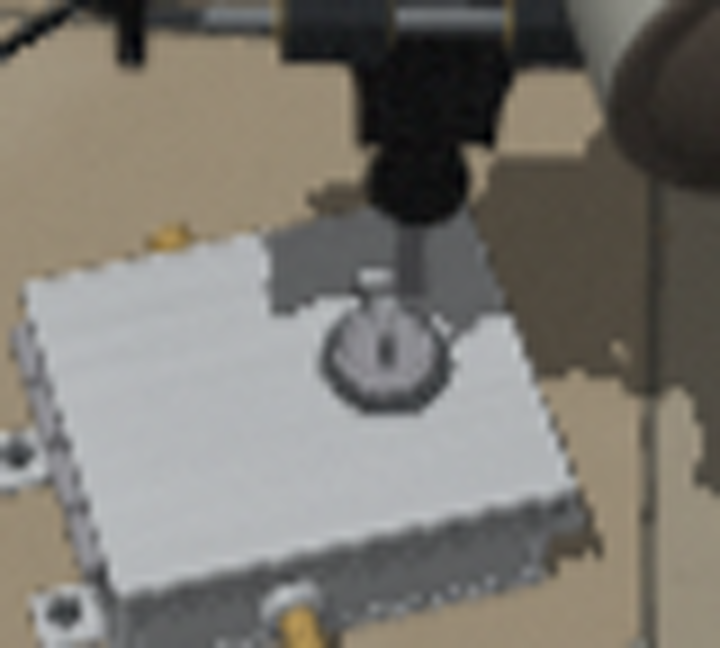

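Run:
```python
from h import *
a=np.load("s7.npy")[166:196,275:305]; b=cv2.normalize(a.astype(float).clip(50,170),None,0,255,cv2.NORM_MINMAX).astype(np.uint8)
cv2.imwrite("pics/z7.png",cv2.resize(b[:,:,::-1],None,fx=20,fy=20,interpolation=cv2.INTER_NEAREST))
d=np.load("s7_d.npy"); 
K,P=cam("side")
for v in range(172,192):
    print(v,[int(1000*pts("side",d[v:v+1,u:u+1],np.ones((1,1),bool))[0][2]) if 0 else int(round(d[v,u]*1000)) for u in range(283,298)])
```

```text
172 [1154, 1152, 1151, 1151, 1061, 1057, 1057, 1056, 1056, 1056, 1057, 1058, 1061, 1149, 1232]
173 [1147, 1150, 1149, 1151, 1150, 1150, 1057, 1056, 1056, 1057, 1058, 1149, 1150, 1148, 1150]
174 [1147, 1148, 1147, 1148, 1148, 1150, 1086, 1082, 1080, 1145, 1148, 1148, 1146, 1150, 1149]
175 [1146, 1146, 1148, 1146, 1146, 1145, 1089, 1086, 1086, 1146, 1146, 1149, 1146, 1144, 1145]
176 [1143, 1145, 1144, 1145, 1144, 1145, 1093, 1091, 1092, 1145, 1144, 1144, 1145, 1143, 1144]
177 [1144, 1142, 1140, 1141, 1143, 1143, 1096, 1094, 1095, 1140, 1142, 1142, 1143, 1142, 1141]
178 [1140, 1140, 1140, 1140, 1141, 1140, 1102, 1098, 1101, 1140, 1143, 1140, 1138, 1142, 1141]
179 [1136, 1140, 1140, 1140, 1140, 1106, 1105, 1101, 1103, 1123, 1136, 1140, 1137, 1138, 1139]
180 [1134, 1135, 1137, 1134, 1137, 1110, 1112, 1108, 1108, 1124, 1136, 1137, 1135, 1136, 1139]
181 [1136, 1134, 1136, 1135, 1136, 1115, 1116, 1114, 1115, 1133, 1135, 1135, 1136, 1134, 1135]
182 [1132, 1133, 1132, 1132, 1132, 1134, 1132, 1133, 1134, 1133, 1132, 1134, 1132, 1133, 1132]
183 [1129, 1130, 1122, 1123, 1120, 1119, 1121, 1127, 1132, 1130, 1131, 1129, 1131, 1131, 1132]
184 [1127, 1119, 1121, 1121, 1119, 1120, 1121, 1121, 1119, 1127, 1131, 1126, 1129, 1128, 1128]
185 [1117, 1119, 1120, 1122, 1118, 1119, 1118, 1121, 1117, 1118, 1127, 1126, 1125, 1127, 1128]
186 [1117, 1114, 1118, 1118, 1122, 1121, 1118, 1118, 1118, 1118, 1123, 1127, 1127, 1126, 1126]
187 [1115, 1114, 1114, 1116, 1122, 1123, 1116, 1115, 1117, 1113, 1123, 1119, 1122, 1126, 1123]
188 [1113, 1115, 1112, 1114, 1118, 1119, 1112, 1113, 1113, 1113, 1121, 1119, 1122, 1120, 1123]
189 [1111, 1111, 1112, 1112, 1117, 1118, 1111, 1111, 1110, 1110, 1122, 1115, 1120, 1120, 1119]
190 [1109, 1109, 1109, 1111, 1109, 1108, 1109, 1109, 1110, 1110, 1117, 1116, 1119, 1118, 1118]
191 [1112, 1112, 1106, 1107, 1108, 1106, 1106, 1106, 1111, 1116, 1116, 1116, 1117, 1118, 1116]
```

View pics/z7.png

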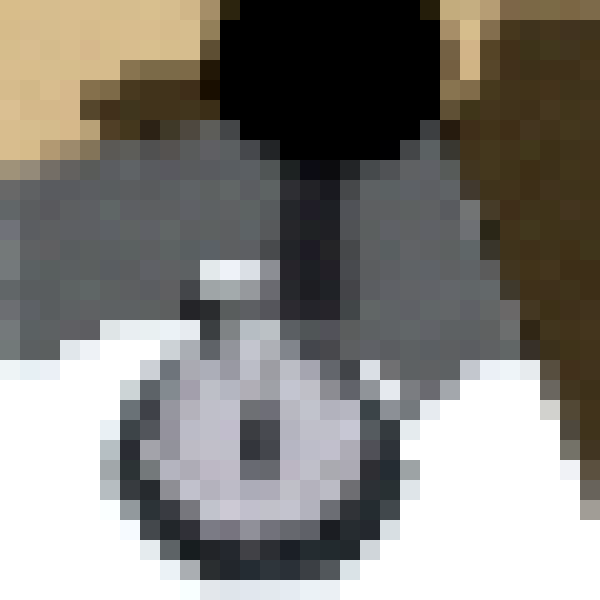

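Run:
```python
from h import *
T=ray("side",(290,181.5),.0766); S=ray("side",(287.5,187.5),.0695); S2=ray("top",(273.71,217.9),.0695)
print(T,S,S2)
# head disc outline centre: side, use depth discontinuity / dark rim; compute head circle predicted
for X0 in ([.470,-.0118],[.470,-.009]):
    th=np.linspace(0,6.28,8,endpoint=False)
    pp=proj("side",np.c_[X0[0]+.0155*np.cos(th),X0[1]+.0155*np.sin(th),np.full(8,.0706)]); print(pp.min(0),pp.max(0))
```

```text
[ 0.46324413 -0.02591373  0.0766    ] [ 0.46884965 -0.00996865  0.0695    ] [ 0.47024748 -0.00876631  0.0695    ]
[281.58017407 182.08808726] [292.72538718 191.38228249]
[281.51681846 182.91610886] [292.67736041 192.23599965]
```

>>> {"fn": "move_arm", "kwargs": {
  "series": [
    [[0.07,-0.1,1,0,0,0.2,0],[0,0,1,0,0.1,0,0],[0,0,1,0,0.1,0,0],[0,0,1,0,0,0,0],[0,0,1,0,0,0,0],[0,0,1,0,0,0,0],[0,0,1,0,0,0,0],[0,0,1,0,0,0,0],[0,0,1,0,0,0,0],[0,0,0.8,0,0,0,0],[0,0,0.7,0,0,0,0],[0,0,0,0,0,0,0]]
  ]
}}

```text
time_s: 13.95
tcp_pos: [0.4723, 0.0016, 0.2684]
ee_rot: [[0.015, 0.037, -0.999], [0.018, -0.999, -0.037], [-1.0, -0.017, -0.016]]
wrist_force: [0.5, 0.3, -1.5]
gripper_width: 0.25
```

```bash
python3 look.py s8
```

```text
t 14.15 tcp [0.4721 0.0012 0.2678] yaw -87.91704756646946 x [ 0.0141  0.0173 -0.9998] F [-0.6 -0.2 -0.4] j [ 20.   8. -22.  -1. -58.  73.]
tip pred [0.47442951 0.00413183 0.09985687] [[285.92224834 185.54265928]] [[268.87014592 214.82363839]]
```

View pics/s8.png

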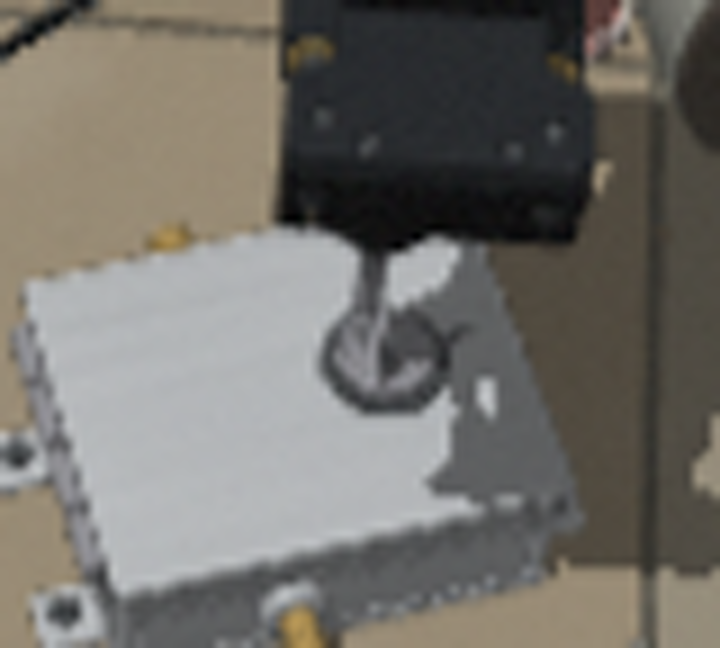

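Run:
```python
from h import *
a=np.load("s8.npy")[166:196,275:305]; b=cv2.normalize(a.astype(float).clip(50,190),None,0,255,cv2.NORM_MINMAX).astype(np.uint8)
cv2.imwrite("pics/z8.png",cv2.resize(b[:,:,::-1],None,fx=20,fy=20,interpolation=cv2.INTER_NEAREST))
d=np.load("s8_d.npy")
for v in range(174,194):
    print(v,[int(round(d[v,u]*1000)) for u in range(280,295)])
```

```text
174 [893, 894, 893, 892, 892, 892, 893, 892, 892, 893, 892, 891, 891, 892, 888]
175 [1145, 1145, 1147, 1023, 1021, 1019, 1020, 1019, 1019, 1020, 1020, 1022, 1146, 1146, 1148]
176 [1143, 1143, 1145, 1145, 1022, 1022, 1020, 1019, 1020, 1020, 1024, 1144, 1144, 1142, 1143]
177 [1144, 1144, 1144, 1142, 1141, 1046, 1045, 1046, 1141, 1142, 1142, 1143, 1142, 1144, 1143]
178 [1140, 1142, 1142, 1139, 1141, 1048, 1048, 1051, 1141, 1140, 1139, 1142, 1141, 1140, 1138]
179 [1138, 1137, 1138, 1138, 1137, 1052, 1053, 1054, 1139, 1139, 1139, 1138, 1135, 1137, 1138]
180 [1137, 1134, 1138, 1136, 1132, 1059, 1055, 1059, 1138, 1137, 1136, 1136, 1137, 1134, 1137]
181 [1134, 1134, 1133, 1135, 1067, 1060, 1058, 1133, 1136, 1134, 1136, 1135, 1136, 1135, 1135]
182 [1130, 1135, 1134, 1132, 1067, 1063, 1066, 1133, 1133, 1134, 1134, 1133, 1133, 1132, 1134]
183 [1132, 1131, 1130, 1130, 1069, 1067, 1066, 1121, 1121, 1122, 1129, 1130, 1133, 1130, 1129]
184 [1130, 1130, 1126, 1126, 1121, 1068, 1121, 1122, 1121, 1121, 1118, 1119, 1124, 1127, 1128]
185 [1126, 1124, 1125, 1116, 1118, 1072, 1120, 1121, 1121, 1122, 1119, 1120, 1119, 1126, 1129]
186 [1124, 1122, 1116, 1117, 1119, 1076, 1119, 1122, 1124, 1118, 1115, 1117, 1117, 1122, 1124]
187 [1123, 1118, 1114, 1115, 1115, 1117, 1116, 1120, 1121, 1116, 1115, 1114, 1112, 1121, 1123]
188 [1118, 1117, 1112, 1113, 1113, 1114, 1112, 1120, 1121, 1112, 1113, 1113, 1111, 1121, 1121]
189 [1118, 1117, 1115, 1110, 1113, 1112, 1111, 1120, 1118, 1113, 1113, 1113, 1111, 1119, 1117]
190 [1118, 1115, 1116, 1108, 1110, 1109, 1110, 1109, 1109, 1109, 1110, 1110, 1110, 1116, 1116]
191 [1116, 1114, 1114, 1114, 1110, 1107, 1107, 1108, 1106, 1106, 1107, 1110, 1117, 1114, 1117]
192 [1114, 1114, 1111, 1111, 1114, 1112, 1107, 1108, 1107, 1108, 1110, 1114, 1113, 1112, 1114]
193 [1112, 1112, 1111, 1112, 1110, 1109, 1112, 1111, 1111, 1112, 1108, 1110, 1110, 1113, 1112]
```

View pics/z8.png

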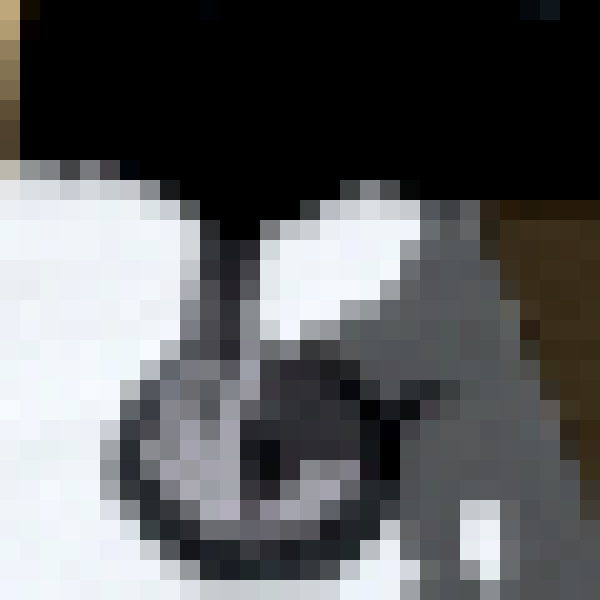

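>>> {"fn": "move_arm", "kwargs": {
  "series": [
    [[-0.06,0.05,-0.06,-0.05,-0.08,-0.05,0],[-0.06,0.05,-0.06,-0.045,-0.07,-0.1,0],[0,0,0,0,0,-0.1,0],[0,0,0,0,0,0,0]]
  ]
}}

```text
time_s: 14.65
tcp_pos: [0.4655, -0.0086, 0.2513]
ee_rot: [[-0.002, 0.017, -1.0], [-0.001, -1.0, -0.017], [-1.0, 0.001, 0.002]]
wrist_force: [0.4, 0.3, -1.3]
gripper_width: 0.251
```

```bash
python3 look.py s9
python3 - <<'E'
from h import *
a=np.load("s9.npy")[166:196,275:305]; b=cv2.normalize(a.astype(float).clip(50,190),None,0,255,cv2.NORM_MINMAX).astype(np.uint8)
cv2.imwrite("pics/z9.png",cv2.resize(b[:,:,::-1],None,fx=20,fy=20,interpolation=cv2.INTER_NEAREST))
d=np.load("s9_d.npy")
for v in range(174,194):
    print(v,[int(round(d[v,u]*1000)) for u in range(280,295)])
E
```

```text
t 14.85 tcp [ 0.466  -0.0084  0.2522] yaw -89.01717854127044 x [-0.e+00 -6.e-04 -1.e+00] F [-0.8  0.2 -0.4] j [ 19.   9. -24.   0. -57.  72.]
tip pred [ 0.46603636 -0.00847379  0.08420937] [[288.86314829 185.11496813]] [[273.86904784 219.12504989]]
174 [912, 911, 911, 910, 910, 910, 912, 910, 910, 910, 909, 910, 908, 908, 907]
175 [1029, 914, 916, 914, 913, 914, 913, 913, 913, 913, 913, 911, 911, 910, 911]
176 [1144, 1145, 1142, 1143, 1143, 1143, 1143, 1043, 1043, 1041, 1039, 1039, 1041, 1044, 1142]
177 [1142, 1141, 1141, 1143, 1142, 1141, 1139, 1142, 1067, 1064, 1064, 1142, 1142, 1143, 1144]
178 [1141, 1142, 1141, 1139, 1143, 1139, 1140, 1140, 1070, 1069, 1068, 1140, 1140, 1138, 1142]
179 [1137, 1136, 1137, 1138, 1137, 1137, 1138, 1141, 1073, 1073, 1075, 1138, 1140, 1141, 1138]
180 [1134, 1135, 1138, 1138, 1136, 1136, 1134, 1137, 1077, 1078, 1079, 1136, 1139, 1137, 1138]
181 [1135, 1134, 1134, 1134, 1135, 1135, 1134, 1109, 1084, 1082, 1110, 1135, 1136, 1134, 1135]
182 [1133, 1132, 1134, 1130, 1130, 1133, 1134, 1090, 1085, 1085, 1131, 1133, 1132, 1134, 1132]
183 [1130, 1131, 1129, 11
[... 319 characters left out ...]
1116, 1114, 1116, 1116, 1123, 1125]
187 [1124, 1120, 1113, 1114, 1117, 1114, 1115, 1121, 1123, 1115, 1116, 1114, 1114, 1122, 1121]
188 [1119, 1118, 1113, 1113, 1114, 1114, 1115, 1121, 1120, 1113, 1114, 1115, 1112, 1123, 1119]
189 [1119, 1116, 1116, 1110, 1111, 1112, 1113, 1119, 1117, 1111, 1112, 1113, 1109, 1118, 1117]
190 [1119, 1115, 1118, 1110, 1108, 1108, 1108, 1109, 1110, 1111, 1110, 1110, 1111, 1118, 1115]
191 [1115, 1115, 1113, 1113, 1110, 1107, 1108, 1107, 1108, 1110, 1106, 1107, 1116, 1113, 1116]
192 [1113, 1114, 1111, 1112, 1112, 1109, 1109, 1107, 1105, 1108, 1111, 1113, 1112, 1112, 1116]
193 [1113, 1113, 1111, 1109, 1110, 1110, 1108, 1110, 1110, 1112, 1111, 1111, 1111, 1113, 1115]
```

View pics/z9.png

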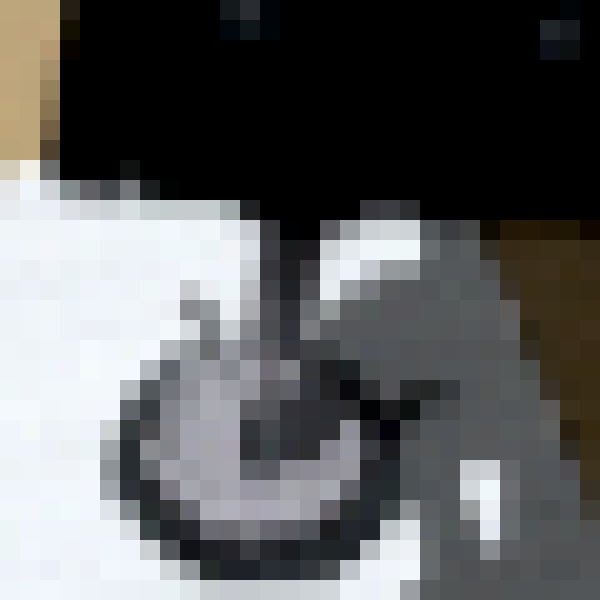

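Run:
```python
from h import *
S=ray("side",(287.5,187.5),.0695)
for z in (.082,.0842,.087):
  for uv in ((288.2,184.65),(288.2,184.9)): T=ray("side",uv,z); print(z,uv,T,S-T)
print(proj("side",[.4696+-.0012,-.0102-.0003,.0842]))
T=ray("side",(288.2,184.65),.0842); f=proj("side",[T+[0,.006,0],T-[0,.006,0]]); print(f)
```

```text
0.082 (288.2, 184.65) [ 0.46785485 -0.01129665  0.082     ] [ 0.0009948   0.00132799 -0.0125    ]
0.082 (288.2, 184.9) [ 0.4678105  -0.01047227  0.082     ] [ 0.00103916  0.00050362 -0.0125    ]
0.0842 (288.2, 184.65) [ 0.46793069 -0.00982682  0.0842    ] [ 0.00091896 -0.00014183 -0.0147    ]
0.0842 (288.2, 184.9) [ 0.46788644 -0.00900441  0.0842    ] [ 0.00096321 -0.00096424 -0.0147    ]
0.087 (288.2, 184.65) [ 0.46802721 -0.00795613  0.087     ] [ 0.00082245 -0.00201252 -0.0175    ]
0.087 (288.2, 184.9) [ 0.46798309 -0.00713622  0.087     ] [ 0.00086656 -0.00283243 -0.0175    ]
[[288.04256041 184.43235985]]
[[288.08224389 186.46877888]
 [288.31705419 182.84206261]]
```

>>> {"fn": "move_arm", "kwargs": {
  "series": [
    [[0,0,0,0.013,0,-0.08,0],[0,0,0,0,0,-0.09,0],[0,0,0,0,0,0,0]]
  ]
}}

```text
time_s: 15.22
tcp_pos: [0.467, -0.0083, 0.2414]
ee_rot: [[0.0, 0.017, -1.0], [-0.0, -1.0, -0.017], [-1.0, 0.0, -0.0]]
wrist_force: [0.3, 0.4, -0.8]
gripper_width: 0.251
```

```bash
python3 look.py s10
python3 - <<'E'
from h import *
a=np.load("s10.npy")[166:196,275:305]; b=cv2.normalize(a.astype(float).clip(50,190),None,0,255,cv2.NORM_MINMAX).astype(np.uint8)
cv2.imwrite("pics/z10.png",cv2.resize(b[:,:,::-1],None,fx=20,fy=20,interpolation=cv2.INTER_NEAREST))
d=np.load("s10_d.npy")
for v in range(177,193):
    print(v,[int(round(d[v,u]*1000)) for u in range(280,295)])
E
```

```text
t 15.425 tcp [ 0.4673 -0.0082  0.2422] yaw -89.01087069284472 x [ 0.0019  0.     -1.    ] F [ 0.2  0.4 -0.5] j [ 19.   9. -25.   0. -55.  72.]
tip pred [ 0.46766589 -0.00818778  0.07415517] [[288.00828955 187.1541531 ]] [[273.54788733 218.79987335]]
177 [920, 920, 921, 920, 921, 919, 919, 920, 918, 919, 917, 917, 919, 918, 918]
178 [1143, 1138, 1141, 1142, 1141, 1138, 1051, 923, 921, 922, 922, 921, 923, 920, 922]
179 [1138, 1141, 1139, 1138, 1139, 1137, 1137, 1074, 1072, 1051, 1135, 1139, 1136, 1138, 1140]
180 [1137, 1136, 1137, 1135, 1135, 1138, 1135, 1079, 1075, 1077, 1136, 1136, 1135, 1137, 1135]
181 [1134, 1134, 1135, 1135, 1133, 1135, 1134, 1081, 1081, 1082, 1134, 1135, 1133, 1136, 1135]
182 [1132, 1134, 1132, 1131, 1132, 1133, 1129, 1087, 1083, 1086, 1132, 1133, 1131, 1133, 1134]
183 [1133, 1131, 1130, 1130, 1127, 1123, 1121, 1089, 1087, 1091, 1129, 1131, 1131, 1131, 1130]
184 [1129, 1128, 1128, 1125, 1119, 1120, 1110, 1093, 1092, 1111, 1120, 1119, 1125, 1127, 1129]
185 [1126, 1125, 1124, 1119, 1119, 1116, 1119, 1097, 1096, 1117, 1120, 1120, 1117, 1124, 1127]
186 [1125, 1122, 1118, 1118, 1115, 1117, 1118, 1098, 1123, 1117, 1117, 1119, 1119, 1123, 1127]
187 [1123, 1119, 1115, 1113, 1115, 1114, 1114, 1102, 1124, 1117, 1114, 1116, 1116, 1123, 1120]
188 [1119, 1119, 1115, 1112, 1114, 1115, 1113, 1106, 1120, 1114, 1114, 1114, 1114, 1120, 1120]
189 [1120, 1116, 1116, 1110, 1112, 1113, 1113, 1117, 1119, 1114, 1111, 1112, 1110, 1119, 1117]
190 [1118, 1115, 1116, 1111, 1108, 1110, 1110, 1109, 1111, 1108, 1111, 1110, 1113, 1115, 1117]
191 [1115, 1115, 1114, 1117, 1109, 1109, 1108, 1106, 1108, 1107, 1107, 1108, 1116, 1113, 1116]
192 [1114, 1114, 1112, 1112, 1115, 1111, 1110, 1107, 1106, 1108, 1111, 1113, 1112, 1111, 1115]
```

View pics/z10.png

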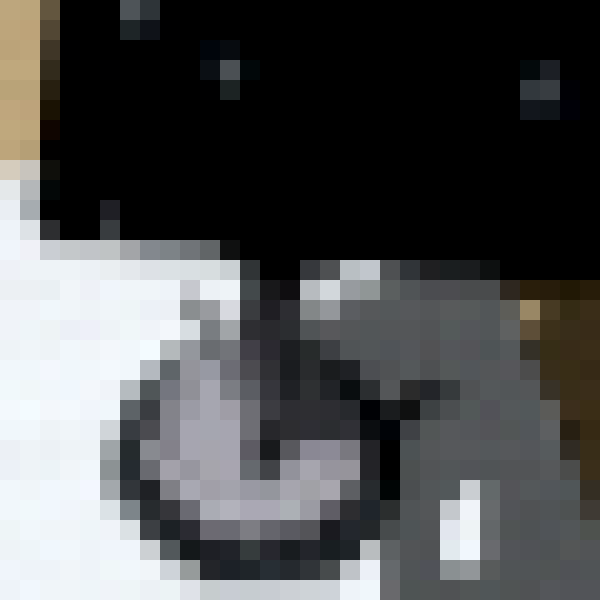

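Run:
```python
from h import *
S=ray("side",(287.5,187.5),.0695)
for uv in ((287.1,188.5),(287.3,188.5)):
  for z in (.0735,.0742,.075):
    T=ray("side",uv,z)-[0,.006,0]; print(z,uv,S-T)
```

```text
0.0735 (287.1, 188.5) [-1.05117280e-03 -3.38957689e-05 -4.00000000e-03]
0.0742 (287.1, 188.5) [-0.00107354 -0.00049175 -0.0047    ]
0.075 (287.1, 188.5) [-0.00109911 -0.00101502 -0.0055    ]
0.0735 (287.3, 188.5) [-5.01313205e-04  2.13261018e-05 -4.00000000e-03]
0.0742 (287.3, 188.5) [-0.0005241  -0.00043657 -0.0047    ]
0.075 (287.3, 188.5) [-0.00055013 -0.00095989 -0.0055    ]
```

>>> {"fn": "move_arm", "kwargs": {
  "series": [
    [[0,-0.01,0,-0.007,-0.004,-0.05,0],[0,0,0,0,0,-0.05,0],[0,0,0,0,0,-0.04,0]]
  ]
}}

```text
time_s: 15.8
tcp_pos: [0.467, -0.0085, 0.2341]
ee_rot: [[0.004, 0.018, -1.0], [-0.0, -1.0, -0.018], [-1.0, 0.0, -0.004]]
wrist_force: [-2.9, 0.8, 7.9]
gripper_width: 0.254
```

```bash
python3 look.py s11
python3 - <<'E'
from h import *
a=np.load("s11.npy")[166:196,275:305]; b=cv2.normalize(a.astype(float).clip(50,190),None,0,255,cv2.NORM_MINMAX).astype(np.uint8)
cv2.imwrite("pics/z11.png",cv2.resize(b[:,:,::-1],None,fx=20,fy=20,interpolation=cv2.INTER_NEAREST))
E
```

```text
t 16.0 tcp [ 0.4669 -0.0085  0.2343] yaw -88.99487458838226 x [ 4.e-03 -1.e-04 -1.e+00] F [-1.9 -0.2  3.3] j [ 19.  10. -26.   0. -54.  72.]
tip pred [ 0.46758948 -0.00850662  0.06627243] [[287.84374509 188.60945392]] [[273.51626045 219.11623009]]
```

View pics/z11.png

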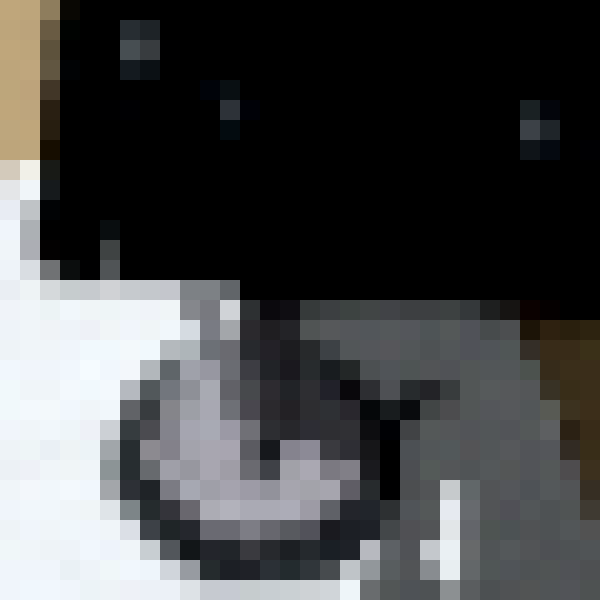

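>>> {"fn": "move_arm", "kwargs": {
  "series": [
    [[0,0.015,0,-0.003,0,0.03,0],[0,0.015,0,-0.003,0,0,0],[0,0,0,0,0,-0.03,0],[0,0,0,0,0,-0.03,0]]
  ]
}}

```text
time_s: 16.5
tcp_pos: [0.4667, -0.0085, 0.2316]
ee_rot: [[-0.0, 0.017, -1.0], [0.0, -1.0, -0.017], [-1.0, -0.0, 0.0]]
wrist_force: [-1.5, 0.8, 4.8]
gripper_width: 0.248
```

```bash
python3 look.py s12
python3 - <<'E'
from h import *
a=np.load("s12.npy")[166:196,275:305]; b=cv2.normalize(a.astype(float).clip(50,190),None,0,255,cv2.NORM_MINMAX).astype(np.uint8)
cv2.imwrite("pics/z12.png",cv2.resize(b[:,:,::-1],None,fx=20,fy=20,interpolation=cv2.INTER_NEAREST))
d=np.load("s12_d.npy")
for v in range(182,192):
    print(v,[int(round(d[v,u]*1000)) for u in range(280,295)])
E
```

```text
t 16.7 tcp [ 0.4667 -0.0085  0.2319] yaw -89.01833230938993 x [ 1.e-04  4.e-04 -1.e+00] F [-0.4 -0.5 -0.3] j [ 19.  10. -26.  -0. -54.  72.]
tip pred [ 0.46671176 -0.00839574  0.06386325] [[288.09599762 189.13897545]] [[273.41447828 219.56301422]]
182 [1132, 1133, 1135, 1132, 1132, 1131, 1134, 1088, 1082, 1081, 1133, 1132, 1130, 1132, 1131]
183 [1129, 1130, 1130, 1129, 1128, 1121, 1123, 1091, 1089, 1091, 1129, 1131, 1130, 1129, 1130]
184 [1128, 1129, 1127, 1124, 1120, 1121, 1121, 1093, 1093, 1094, 1121, 1120, 1128, 1128, 1128]
185 [1128, 1124, 1123, 1118, 1120, 1117, 1118, 1098, 1096, 1098, 1117, 1118, 1119, 1125, 1128]
186 [1126, 1122, 1117, 1116, 1115, 1118, 1119, 1102, 1101, 1117, 1119, 1116, 1118, 1122, 1123]
187 [1122, 1121, 1117, 1116, 1117, 1114, 1116, 1105, 1104, 1114, 1117, 1113, 1116, 1120, 1121]
188 [1120, 1118, 1113, 1111, 1111, 1112, 1112, 1107, 1120, 1114, 1115, 1113, 1114, 1120, 1119]
189 [1121, 1118, 1117, 1110, 1112, 1114, 1110, 1112, 1120, 1111, 1111, 1113, 1111, 1119, 1118]
190 [1116, 1113, 1116, 1110, 1109, 1111, 1111, 1109, 1108, 1109, 1108, 1108, 1110, 1118, 1116]
191 [1117, 1113, 1112, 1115, 1110, 1107, 1107, 1106, 1106, 1107, 1108, 1109, 1117, 1116, 1116]
```

View pics/z12.png

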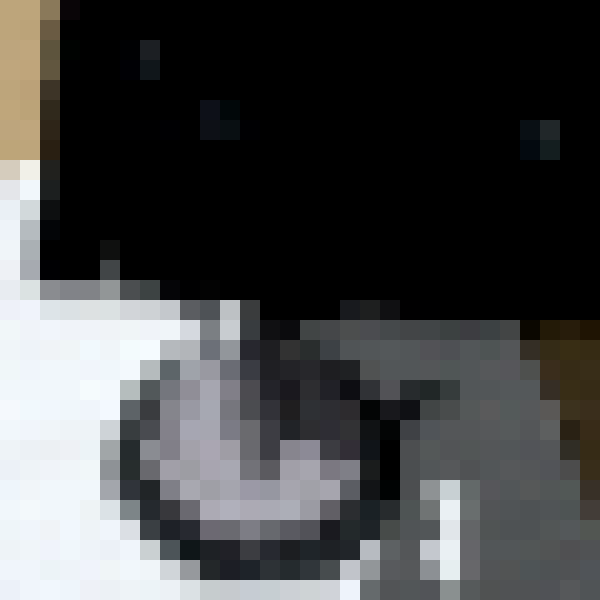

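>>> {"fn": "move_arm", "kwargs": {
  "series": [
    [[0,0,0,0,0,-0.03,0],[0,0,0,0,0,-0.04,0]]
  ]
}}

```text
time_s: 16.95
tcp_pos: [0.4673, -0.0085, 0.2311]
ee_rot: [[0.002, 0.019, -1.0], [-0.001, -1.0, -0.019], [-1.0, 0.001, -0.002]]
wrist_force: [-5.3, 1.0, 16.8]
gripper_width: 0.25
```

Run:
```python
from h import *
K,P=cam("side")
def w(d,u,v):
    z=d[v,u]; return np.round((P@np.array([(u-K[0,2])/K[0,0]*z,(v-K[1,2])/K[1,1]*z,z,1]))[:3],4)
d=np.load("s9_d.npy"); print("s9 collar",[w(d,u,176) for u in (289,290,291)])
print("s9 blade",[w(d,288,v) for v in (183,184,185,186)])
d=np.load("s8_d.npy"); print("s8 collar (tip .0999)",[w(d,u,176) for u in (286,287,288)], w(d,285,186))
d=np.load("s12_d.npy"); print("s12",[w(d,287,v) for v in (184,185,186,187,188)], "head",[w(d,u,188) for u in (283,284,285,290)],"lid",w(d,270,200))
```

```text
s9 collar [array([0.4695, 0.0062, 0.1487]), array([0.467 , 0.0069, 0.15  ]), array([0.4644, 0.0066, 0.15  ])]
s9 blade [array([ 0.4693, -0.0055,  0.0986]), array([ 0.469 , -0.0033,  0.097 ]), array([ 0.4687, -0.0032,  0.0923]), array([ 0.4683, -0.0036,  0.0868])]
s8 collar (tip .0999) [array([0.4777, 0.019 , 0.1659]), array([0.4752, 0.0195, 0.167 ]), array([0.4727, 0.0183, 0.1656])] [0.4769 0.0093 0.105 ]
s12 [array([ 0.4716, -0.005 ,  0.0941]), array([ 0.4713, -0.0054,  0.0886]), array([ 0.4709, -0.0055,  0.0835]), array([ 0.4706, -0.0052,  0.0791]), array([ 0.4703, -0.0041,  0.0758])] head [array([ 0.4813, -0.0051,  0.0725]), array([ 0.4785, -0.0055,  0.0723]), array([ 0.4757, -0.006 ,  0.0719]), array([ 0.4619, -0.0087,  0.0699])] lid [0.5141 0.0328 0.0653]
```

>>> {"fn": "move_arm", "kwargs": {
  "series": [
    [[0,0.01,0,-0.006,0,-0.02,0],[0,0,-0.5,0.001,0.004,-0.02,0],[0,0,-0.5,0.001,0.004,-0.02,0],[0,0,-0.5,0.001,0.004,-0.02,0],[0,0,-0.5,0.002,0.004,-0.02,0]]
  ]
}}

```text
time_s: 17.58
tcp_pos: [0.4671, -0.0073, 0.2315]
ee_rot: [[0.002, -0.263, -0.965], [-0.002, -0.965, 0.263], [-1.0, 0.002, -0.003]]
wrist_force: [-3.8, 0.9, 6.9]
gripper_width: 0.248
```

```bash
python3 look.py s13; python3 -c "
from h import *
s=r.sense(); print(np.round(s['moment'],3))"
```

```text
t 17.775 tcp [ 0.4671 -0.0073  0.2315] yaw -105.12169062531588 x [ 0.0021 -0.0023 -1.    ] F [-3.4  0.1  8.1] j [ 19.  10. -26.   0. -54.  56.]
tip pred [ 0.46748875 -0.00770583  0.06347793] [[287.79447138 189.39758917]] [[273.12673488 219.24803524]]
[0.251 1.167 0.015]
```

View pics/s13.png

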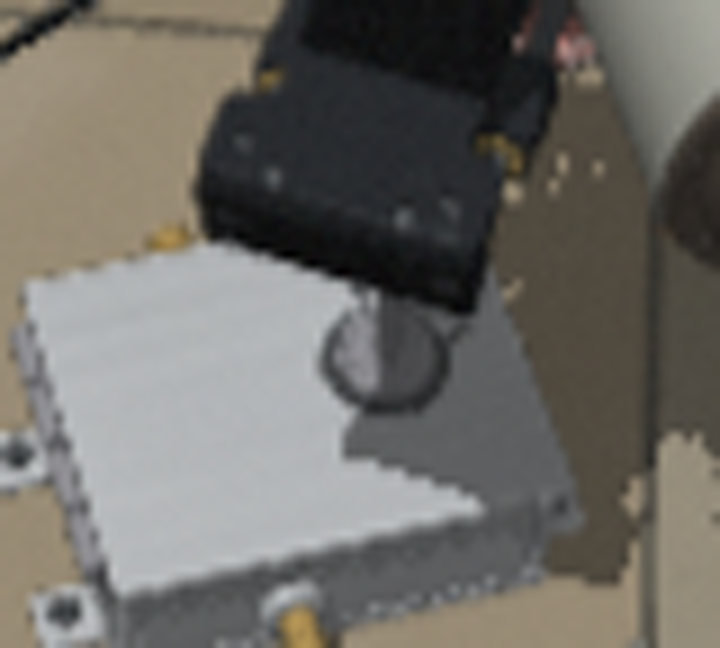

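>>> {"fn": "move_arm", "kwargs": {
  "series": [
    [[0,0,-0.5,-0.006,0.003,-0.02,0],[0,0,-0.5,-0.002,0.003,-0.02,0],[0,0,-0.5,0.003,0.003,-0.02,0],[0,0,-0.5,0.003,0.003,-0.02,0],[0,0,-0.5,0.003,0.003,-0.02,0]]
  ]
}}

```text
time_s: 18.4
tcp_pos: [0.4676, -0.0061, 0.2315]
ee_rot: [[0.004, -0.582, -0.813], [-0.004, -0.813, 0.582], [-1.0, 0.001, -0.006]]
wrist_force: [-2.6, 1.4, 7.5]
gripper_width: 0.254
```

```bash
python3 look.py s14; python3 -c "
from h import *
s=r.sense(); print(np.round(s['moment'],3))"
```

```text
t 18.6 tcp [ 0.4676 -0.0061  0.2314] yaw -125.43241682702525 x [ 0.0043 -0.0043 -1.    ] F [-2.6  0.5  7.7] j [ 19.  10. -26.   0. -54.  35.]
tip pred [ 0.4683276  -0.00687782  0.06344927] [[287.47685814 189.62653765]] [[272.78973938 218.89372243]]
[0.389 1.186 0.042]
```

View pics/s14.png

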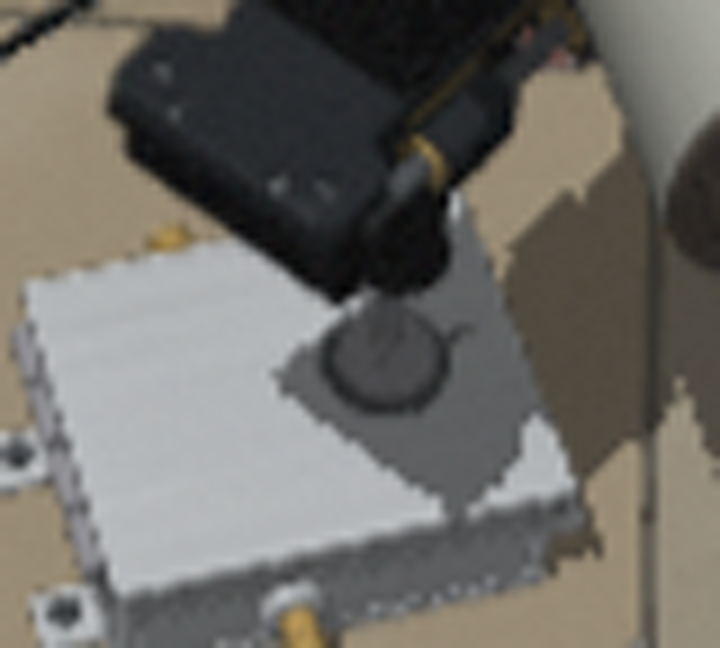

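>>> {"fn": "move_arm", "kwargs": {
  "series": [
    [[0.02,0.02,-0.5,0.004,0.002,-0.02,0],[0.01,0.01,-0.5,0.004,0.002,-0.02,0],[0,0,-0.5,0.005,0.002,-0.02,0],[0,0,-0.5,0.005,0.002,-0.02,0],[0,0,-0.5,0.005,0.001,-0.02,0]]
  ]
}}

```text
time_s: 19.23
tcp_pos: [0.4692, -0.0059, 0.2315]
ee_rot: [[0.001, -0.828, -0.561], [-0.003, -0.561, 0.828], [-1.0, 0.0, -0.003]]
wrist_force: [-3.7, 0.6, 8.1]
gripper_width: 0.253
```

```bash
python3 look.py s15; python3 -c "
from h import *
s=r.sense(); print(np.round(s['moment'],3))"
```

```text
t 19.425 tcp [ 0.4692 -0.0058  0.2315] yaw -145.73150447273235 x [ 0.0015 -0.0028 -1.    ] F [-2.9  1.3  7.6] j [ 19.  10. -26.   0. -54.  15.]
tip pred [ 0.46948422 -0.00631924  0.06348811] [[287.05205507 189.7519534 ]] [[272.56785573 218.40869219]]
[ 0.41   1.267 -0.032]
```

View pics/s15.png

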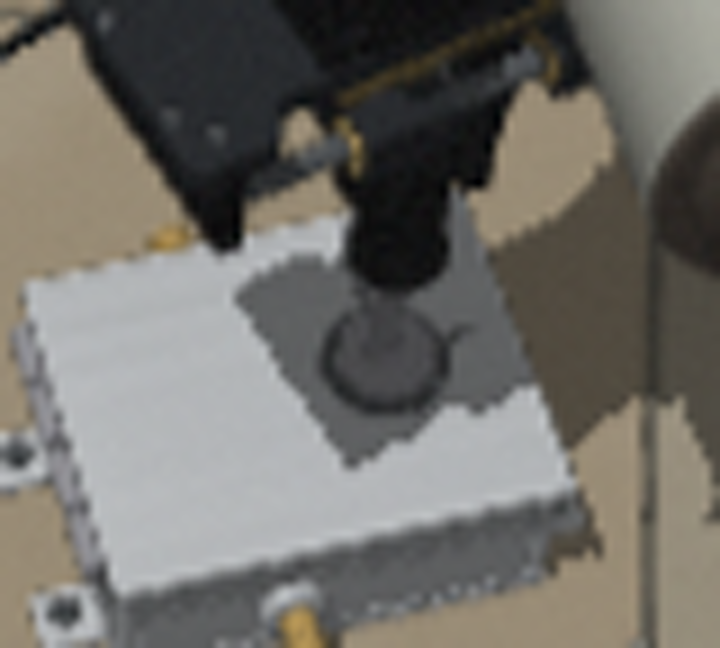

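>>> {"fn": "move_arm", "kwargs": {
  "series": [
    [[0.01,0,-0.5,0.005,0,-0.02,0],[0,0,-0.5,0.006,0,-0.02,0],[0,0,-0.5,0.006,0,-0.02,0],[0,0,-0.5,0.006,0,-0.02,0]]
  ]
}}

```text
time_s: 19.92
tcp_pos: [0.4702, -0.0057, 0.2315]
ee_rot: [[0.001, -0.952, -0.308], [-0.003, -0.308, 0.952], [-1.0, -0.0, -0.003]]
wrist_force: [-3.0, -0.1, 8.2]
gripper_width: 0.249
```

```bash
python3 -c "
from h import *
s=r.sense(); print(np.round(s['moment'],3),np.round(s['joints'],1)); R=np.array(s['ee_rot']); print(np.degrees(np.arctan2(R[1,1],R[0,1])))"
```

```text
[0.631 1.306 0.085] [ 19.3  10.3 -25.8   0.2 -53.9  -1.5]
-162.08946473540624
```

>>> {"fn": "move_arm", "kwargs": {
  "series": [
    [[0,0,-0.5,0.003,-0.001,-0.02,0],[0,0,-0.5,0.003,-0.001,-0.02,0]]
  ]
}}

```text
time_s: 20.18
tcp_pos: [0.4706, -0.0055, 0.2315]
ee_rot: [[0.002, -0.985, -0.17], [-0.003, -0.17, 0.985], [-1.0, -0.001, -0.003]]
wrist_force: [-2.8, 1.6, 7.4]
gripper_width: 0.25
```

```bash
python3 look.py s16;python3 -c "
from h import *
s=r.sense(); print(np.round(s['moment'],3),np.round(s['joints'],1)); R=np.array(s['ee_rot']); print(np.degrees(np.arctan2(R[1,1],R[0,1])))"
```

```text
t 20.375 tcp [ 0.4706 -0.0055  0.2315] yaw -170.09377119914546 x [ 0.002  -0.0029 -1.    ] F [-3.2  1.9  7.6] j [ 19.  10. -26.   0. -54. -10.]
tip pred [ 0.47094118 -0.00600303  0.06348904] [[286.52327556 189.80286066]] [[272.44765132 217.8037491 ]]
[0.597 1.162 0.229] [ 19.3  10.3 -25.8   0.2 -53.8  -9.5]
-170.09377119914546
```

View pics/s16.png

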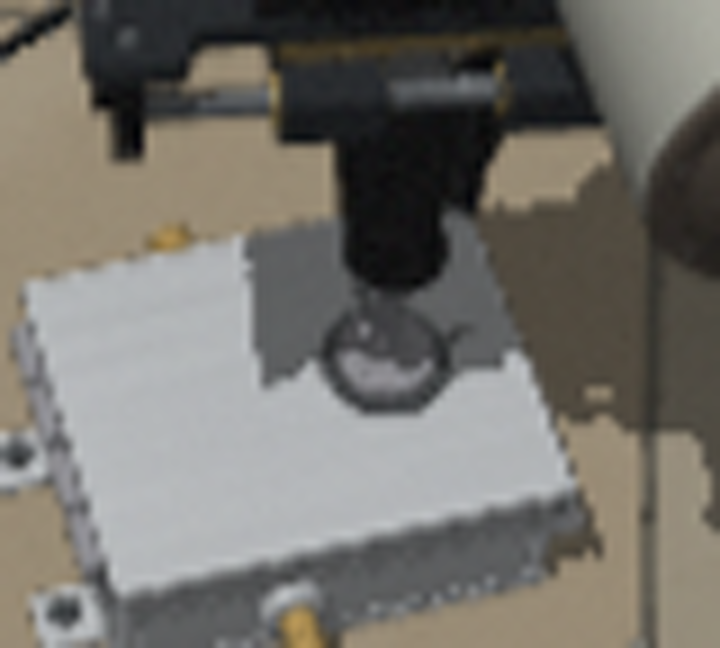

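>>> {"fn": "move_arm", "kwargs": {
  "series": [
    [[0,0,-0.3,0.003,0,-0.01,0],[0,0,0,0,0,0,0],[0,0,0.6,-0.002,0,0.02,0],[0,0,0.6,-0.002,0,0.06,0],[0,0,0,0,0,0.3,0],[0,0,0,0,0.2,0.8,0],[0,0,0,0,0.9,0.8,0],[0,0,0,0,0.9,0,0],[0,0,0,0,0,0,0]]
  ]
}}

```text
time_s: 21.5
tcp_pos: [0.4693, 0.1112, 0.3436]
ee_rot: [[-0.002, -0.954, -0.3], [-0.0, -0.3, 0.954], [-1.0, 0.002, 0.0]]
wrist_force: [0.2, 0.4, -0.8]
gripper_width: 0.255
```

```bash
python3 look.py s17
python3 - <<'E'
from h import *
P=[viewer.capture("top")[0].astype(float) for i in range(5)]
a=np.mean(P,0).clip(0,255).astype(np.uint8); crop("top",a,268,215,45,40,"t17",8)
E
```

```text
t 21.7 tcp [0.4691 0.1078 0.3434] yaw -162.84434232507542 x [-0.003  -0.0019 -1.    ] F [-0.7 -0.1 -1.2] j [ 32.   6. -14.  -0. -70. -15.]
tip pred [0.4685744  0.10746495 0.17537643] [[287.97734832 204.26162516]] [[222.22018329 212.97087629]]
```

View pics/s17.png

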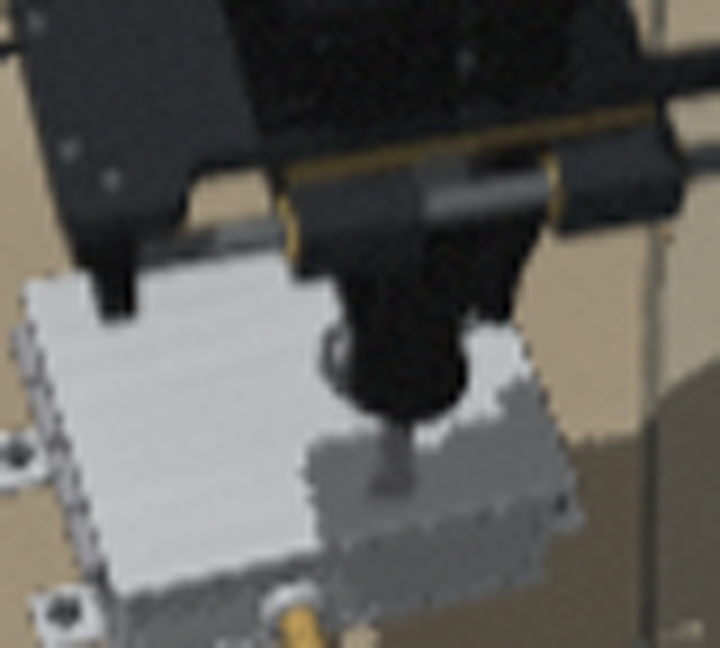

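View pics/t17.png

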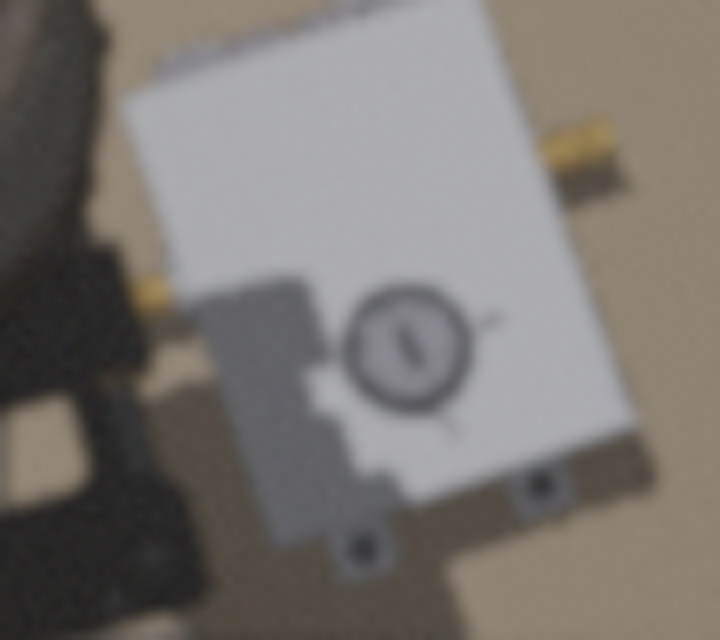

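Run:
```python
from h import *
a=np.mean([viewer.capture("top")[0].astype(float) for i in range(5)],0).mean(2)
u0,v0=273.7,217.9
vv,uu=np.mgrid[209:228,264:284]; g=a[209:228,264:284]
k=np.hypot(uu-u0,vv-v0)<4.6; bg=np.percentile(g[k],75); w=np.clip(bg-g-6,0,None)*k
m=np.array([(w*uu).sum(),(w*vv).sum()])/w.sum()
C=np.cov(np.c_[uu.ravel(),vv.ravel()].T,aweights=w.ravel()); ev,V=np.linalg.eigh(C); e=V[:,1]*3
B1=ray("top",m+e,.068); B2=ray("top",m-e,.068); d=B1-B2; ang=np.degrees(np.arctan2(d[1],d[0]))
print(m,ev,ang, "lock rad", np.radians((110.6-ang)%180))
```

```text
[273.72970226 217.89608992] [0.51957312 2.94769554] -153.25045352526607 lock rad 1.463466493306379
```

Run:
```python
from h import *
for c in("side","top"):print(c, "hole", ray(c,(296.7,293.9),.070) if c=="side" else "")
d=np.load("s17_d.npy")
for v in range(194,208): print(v,[int(round(d[v,u]*1000)) for u in range(280,296)])
print(proj("side",[[.4686,.1075,.1754],[.4686-.0005-.0012,.1075-.0039-.0003,.1754]]))
p,dd=viewer.capture("top"); crop("top",p,150,225,60,50,"t18",6)
```

```text
side hole [0.43077456 0.2881814  0.07      ]
top hole 
194 [1108, 1111, 1110, 1109, 1110, 904, 904, 899, 901, 898, 900, 899, 901, 902, 902, 1109]
195 [1109, 1108, 1108, 1107, 1108, 1106, 1109, 1005, 902, 901, 900, 903, 903, 1004, 1109, 1108]
196 [1107, 1108, 1107, 1106, 1106, 1106, 1107, 1106, 926, 929, 929, 1105, 1108, 1104, 1106, 1108]
197 [1105, 1104, 1104, 1105, 1106, 1103, 1105, 938, 933, 931, 932, 1103, 1107, 1104, 1105, 1103]
198 [1101, 1100, 1099, 1101, 1102, 1105, 1102, 940, 937, 935, 938, 1103, 1104, 1101, 1104, 1103]
199 [1100, 1100, 1104, 1101, 1101, 1101, 1102, 941, 939, 937, 942, 1102, 1103, 1103, 1101, 1102]
200 [1099, 1099, 1099, 1101, 1100, 1098, 1098, 946, 943, 943, 949, 1099, 1100, 1101, 1098, 1100]
201 [1097, 1100, 1097, 1095, 1095, 1098, 952, 948, 946, 948, 953, 1099, 1099, 1097, 1098, 1098]
202 [1096, 1095, 1096, 1096, 1095, 1095, 953, 952, 949, 953, 956, 1095, 1095, 1095, 1096, 1096]
203 [1094, 1094, 1094, 1093, 1093, 1096, 955, 960, 957, 958, 962, 1095, 1097, 1093, 1094, 1096]
204 [1092, 1092, 1092, 1094, 1094, 1091, 1026, 1026, 1091, 1092, 1091, 1094, 1090, 1093, 1092, 1092]
205 [1090, 1090, 1090, 1092, 1090, 1090, 1090, 1090, 1091, 1091, 1090, 1092, 1090, 1090, 1092, 1091]
206 [1090, 1088, 1086, 1089, 1088, 1090, 1087, 1089, 1090, 1091, 1089, 1086, 1090, 1093, 1089, 1094]
207 [1087, 1089, 1086, 1088, 1088, 1088, 1086, 1087, 1088, 1087, 1090, 1091, 1094, 1094, 1103, 1103]
[[287.96657535 204.26821945]
 [288.76788788 202.83057253]]
```

View pics/t18.png

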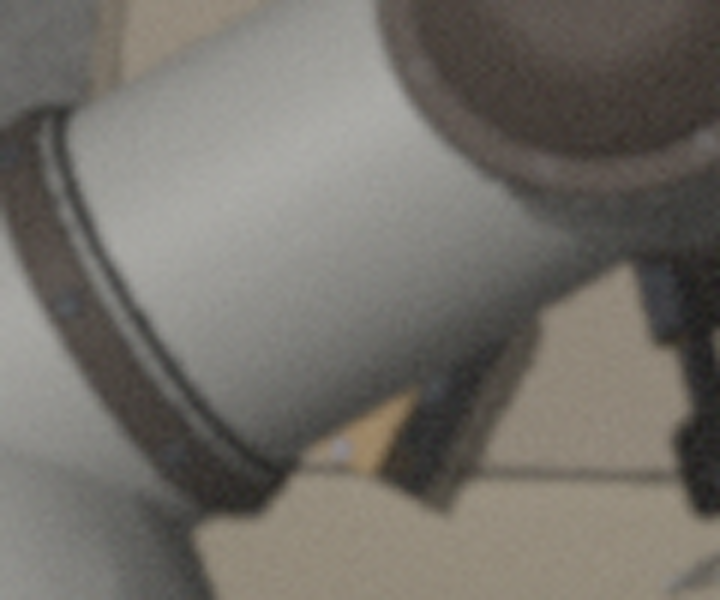

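Run:
```python
from h import *
T=ray("side",(288.0,203.6),.1754); t=np.array([.4691,.1078]); print(T, T[:2]-t, np.array([.4308,.2882])-T[:2])
s=r.sense(); print(s["tcp_pos"],s["ee_rot"][:,0] if hasattr(s["ee_rot"],"shape") else s["ee_rot"])
```

```text
[0.46862087 0.10563115 0.1754    ] [-0.00047913 -0.00216885] [-0.03782087  0.18256885]
[0.46929931 0.10834982 0.34394173] [-0.00204819 -0.00141234 -0.99999691]
```

>>> {"fn": "move_arm", "kwargs": {
  "series": [
    [[0,0,0,-0.1,0.5,0,0],[0,0,0,-0.18,0.85,0,0],[0,0,0,-0.18,0.85,-0.2,0],[0,0,0,-0.14,0.65,-0.4,0],[0,0,0,-0.05,0.2,-0.5,0],[0,0,0,0,0,-0.25,0],[0,0,0,0,0,0,0]]
  ]
}}

```text
time_s: 23.12
tcp_pos: [0.4288, 0.2978, 0.2616]
ee_rot: [[0.001, -0.955, -0.295], [0.0, -0.295, 0.955], [-1.0, -0.001, 0.0]]
wrist_force: [-0.7, 0.1, -1.1]
gripper_width: 0.252
```

Run:
```python
from look import *
look("s18",295,280)
d=np.load("s18_d.npy")
for v in range(272,300): print(v,[int(round(d[v,u]*1000)) for u in range(285,308)])
```

```text
t 23.325 tcp [0.4298 0.298  0.2638] yaw -162.8791395833117 x [ 0.0046  0.0041 -1.    ] F [ 0.7  0.6 -1. ] j [ 53.  13. -16.   0. -60. -35.]
tip pred [0.43052401 0.29865562 0.09581719] [[297.60615177 294.726146  ]] [[142.09392349 230.57662131]]
272 [732, 721, 721, 723, 722, 721, 722, 722, 724, 723, 724, 725, 725, 726, 727, 728, 729, 731, 733, 733, 735, 733, 733]
273 [731, 721, 721, 722, 721, 723, 724, 726, 725, 727, 727, 729, 731, 731, 731, 733, 733, 733, 734, 735, 734, 737, 738]
274 [728, 724, 723, 724, 725, 726, 727, 729, 730, 730, 731, 732, 731, 734, 733, 735, 735, 737, 739, 739, 742, 745, 773]
275 [730, 727, 727, 728, 729, 730, 729, 731, 731, 733, 734, 734, 736, 738, 738, 743, 745, 747, 747, 773, 799, 800, 801]
276 [728, 728, 728, 730, 731, 732, 732, 735, 736, 737, 740, 744, 745, 746, 747, 748, 748, 747, 749, 802, 801, 804, 806]
277 [732, 733, 735, 736, 738, 739, 742, 744, 746, 746, 746, 746, 746, 747, 748, 747, 747, 746, 747, 807, 807, 781, 755]
278 [852, 966, 762, 750, 745, 744, 745, 746, 746, 745, 746, 747, 746, 746, 747, 745, 745, 746, 745, 751, 754, 752, 753]
279 [967, 967, 8
[... 1827 characters left out ...]
949, 951, 1014, 1015, 968, 1015, 1015, 1016, 1013, 951, 951, 949, 948, 950, 949, 951]
295 [947, 947, 949, 948, 948, 947, 949, 948, 947, 1012, 1014, 1014, 1015, 1014, 1011, 1013, 948, 948, 947, 947, 949, 948, 949]
296 [947, 944, 946, 947, 947, 947, 947, 947, 947, 948, 1011, 1011, 1011, 1011, 1011, 949, 946, 948, 946, 946, 948, 948, 946]
297 [945, 946, 945, 946, 944, 944, 946, 945, 946, 943, 947, 1010, 1009, 1010, 947, 944, 946, 945, 946, 945, 944, 945, 946]
298 [943, 945, 943, 943, 943, 944, 943, 943, 942, 944, 942, 945, 944, 944, 943, 944, 944, 943, 945, 945, 944, 943, 943]
299 [941, 941, 941, 943, 943, 942, 942, 943, 941, 944, 943, 943, 943, 943, 944, 942, 942, 943, 942, 941, 943, 942, 942]
```

View pics/s18.png

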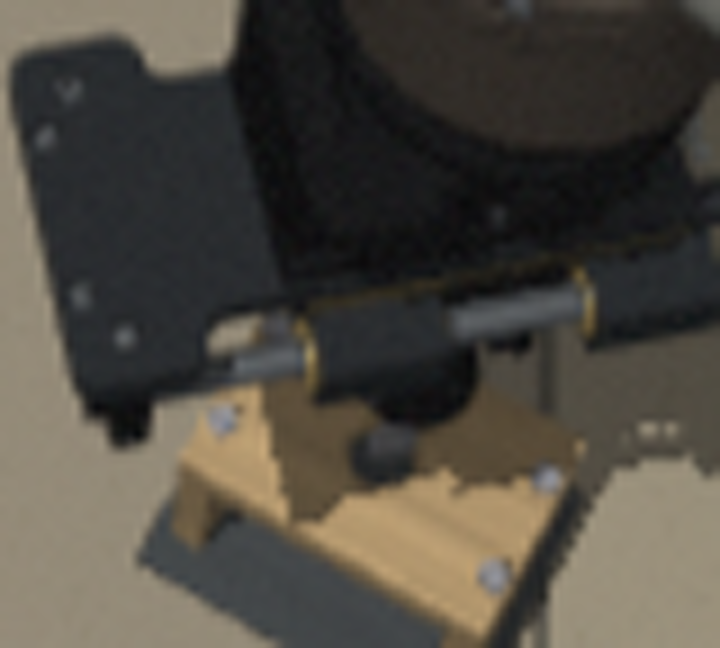

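Run:
```python
from h import *
T=ray("side",(298.0,293.7),.0958); H=ray("side",(296.85,294),.070); print(T,H,H-T)
```

```text
[0.42971832 0.29616557 0.0958    ] [0.43041116 0.28838751 0.07      ] [ 0.00069284 -0.00777806 -0.0258    ]
```

>>> {"fn": "move_arm", "kwargs": {
  "series": [
    [[-0.03,0.033,0,0.025,-0.12,0,0],[0,0,0,0,0,-0.1,0],[0,0,0,0,0,-0.15,0],[0,0,0,0,0,0,0]]
  ]
}}

```text
time_s: 23.82
tcp_pos: [0.4319, 0.2896, 0.2494]
ee_rot: [[0.002, -0.956, -0.293], [0.002, -0.293, 0.956], [-1.0, -0.002, 0.001]]
wrist_force: [-0.4, -0.5, -0.9]
gripper_width: 0.25
```

Run:
```python
from look import *
look("s19",295,280)
d=np.load("s19_d.npy")
for v in range(284,300): print(v,[int(round(d[v,u]*1000)) for u in range(288,306)])
```

```text
t 24.025 tcp [0.4323 0.2903 0.2505] yaw -162.93964802971223 x [ 0.0033  0.0037 -1.    ] F [ 0.5  1.1 -1.9] j [ 52.  14. -18.   0. -58. -35.]
tip pred [0.43285562 0.29088031 0.08254103] [[296.23287044 293.20279767]] [[146.91881764 229.99679214]]
284 [760, 757, 759, 759, 761, 762, 764, 764, 765, 767, 768, 770, 770, 771, 868, 868, 874, 883]
285 [764, 762, 763, 765, 765, 767, 767, 769, 770, 869, 869, 869, 870, 871, 875, 874, 881, 881]
286 [765, 767, 768, 769, 958, 923, 881, 880, 880, 875, 874, 879, 879, 882, 880, 879, 880, 883]
287 [958, 959, 960, 957, 957, 960, 882, 880, 877, 877, 880, 878, 879, 879, 878, 879, 881, 959]
288 [957, 958, 956, 956, 957, 959, 958, 918, 878, 878, 877, 877, 876, 880, 879, 881, 956, 957]
289 [954, 954, 957, 957, 956, 954, 956, 954, 918, 913, 881, 879, 878, 880, 955, 956, 955, 955]
290 [955, 955, 952, 955, 955, 954, 956, 930, 923, 919, 919, 930, 954, 955, 954, 954, 953, 956]
291 [953, 954, 952, 953, 953, 955, 936, 931, 927, 925, 927, 936, 954, 953, 955, 955, 955, 953]
292 [951, 953, 953, 953, 951, 952, 937, 937, 939, 1019, 1017, 963, 956, 954, 950, 951, 951, 952]
293 [949, 952, 951, 950, 952, 951, 1017, 1016, 1016, 1015, 1017, 1016, 959, 954, 951, 952, 950, 952]
294 [949, 950, 950, 950, 949, 949, 1014, 1015, 1013, 1015, 1014, 1015, 1014, 950, 949, 952, 949, 949]
295 [947, 947, 948, 948, 948, 949, 1014, 1013, 1012, 1013, 1015, 1013, 1015, 949, 947, 948, 948, 947]
296 [945, 946, 946, 949, 946, 946, 948, 1011, 1011, 1013, 1012, 1011, 948, 946, 947, 946, 947, 947]
297 [944, 945, 946, 945, 947, 946, 946, 946, 1010, 1010, 1011, 948, 945, 944, 945, 944, 945, 945]
298 [943, 945, 945, 944, 944, 944, 943, 943, 944, 945, 943, 944, 946, 944, 945, 945, 944, 943]
299 [942, 943, 942, 942, 943, 941, 942, 942, 943, 944, 942, 944, 944, 942, 942, 941, 943, 941]
```

Run:
```python
from h import *
T=ray("side",(296.6,292.0),.0825); H=ray("side",(296.95,294),.070); print(T,H,H-T)
```

```text
[0.43211964 0.2879206  0.0825    ] [0.43017564 0.28836469 0.07      ] [-0.001944    0.00044409 -0.0125    ]
```

>>> {"fn": "move_arm", "kwargs": {
  "series": [
    [[-0.026,0.024,0,-0.023,0.016,0,0],[0,0,0,0,0,-0.15,0],[0,0,0,0,0,-0.2,0],[0,0,0,0,0,0,0]]
  ]
}}

```text
time_s: 24.52
tcp_pos: [0.4306, 0.2914, 0.2279]
ee_rot: [[-0.001, -0.956, -0.294], [-0.0, -0.294, 0.956], [-1.0, 0.001, -0.0]]
wrist_force: [0.0, -0.4, -0.4]
gripper_width: 0.252
```

>>> {"fn": "move_arm", "kwargs": {
  "series": [
    [[0,0,0,0,0,-0.3,0],[0,0,0,0,0,-0.3,0],[0,0,0,0,0,-0.12,0],[0,0,0,0,0,0,0]]
  ]
}}

```text
time_s: 25.02
tcp_pos: [0.4309, 0.2915, 0.1837]
ee_rot: [[-0.0, -0.956, -0.294], [-0.001, -0.294, 0.956], [-1.0, 0.0, -0.001]]
wrist_force: [-0.2, -0.7, -0.7]
gripper_width: 0.253
```

>>> {"fn": "move_arm", "kwargs": {
  "series": [
    [[0,0,0,0,0,-0.05,0],[0,0,0,0,0,-0.04,0],[0,0,0,0,0,-0.03,0]]
  ]
}}

```text
time_s: 25.4
tcp_pos: [0.4316, 0.2922, 0.1779]
ee_rot: [[0.002, -0.956, -0.295], [0.002, -0.295, 0.956], [-1.0, -0.003, 0.001]]
wrist_force: [-2.9, -1.1, 8.4]
gripper_width: 0.249
```

>>> {"fn": "move_arm", "kwargs": {
  "series": [
    [[0,0,0,0,0,0.01,0.4],[0,0,0,0,0,0,0.6],[0,0,0,0,0,0,0.8],[0,0,0,0,0,0,0.8],[0,0,0,0,0,0,0.8]]
  ]
}}

```text
time_s: 26.02
tcp_pos: [0.4322, 0.2927, 0.1795]
ee_rot: [[0.004, -0.956, -0.295], [0.003, -0.295, 0.956], [-1.0, -0.005, 0.002]]
wrist_force: [-0.2, -0.6, 0.3]
gripper_width: 0.73
```

>>> {"fn": "move_arm", "kwargs": {
  "series": [
    [[0,0,0,0,0,0.2,0.8],[0,0,0,0,0,0.5,0.8],[0,0,0,0,0,0.8,0.8],[0,0,0,0,0,0.8,0.8],[0,0,0,-0.5,0.5,0.3,0.8],[0,0,0,-0.6,0.7,0,0.8],[0,0,0,-0.6,0.7,0,0.8],[0,0,0,-0.6,0.7,0,0.8],[0,0,0,0,0.5,0,0.8],[0,0,0,0,0,0,0.8]]
  ]
}}

```text
time_s: 27.28
tcp_pos: [0.2889, 0.4823, 0.3505]
ee_rot: [[0.01, -0.956, -0.294], [0.014, -0.294, 0.956], [-1.0, -0.013, 0.01]]
wrist_force: [0.7, -0.0, 0.0]
gripper_width: 0.8
```

Run:
```python
from h import *
p,d=viewer.capture("side"); cv2.imwrite("pics/sfull.png",p[:,:,::-1]); crop("side",p,298,280,45,40,"s20",8)
q,dq=viewer.capture("top"); crop("top",q,150,230,45,40,"t20",8); cv2.imwrite("pics/tfull.png",q[:,:,::-1])
for c,D in (("side",d),("top",dq)):
    t=spotter.trace(c,"flat_driver")
    if t:
        X=pts(c,D,t[0]["mask"]); k=X[X[:,2]>.15]; print(c,t[0]["conf"],t[0]["centre"],X[:,2].max(),k.mean(0) if len(k) else None)
    for n in ("beaker","small_bottle","culture_dish"):
        t=spotter.find_in(c,n); print(c,n,[(np.round(x["centre"],1),x["conf"]) for x in t[:1]])
m=np.zeros(d.shape,bool); m[165:215,250:300]=1; X=pts("side",d,m); X=X[(X[:,2]>.045)&(X[:,2]<.2)]
A=np.c_[X[:,:2],np.ones(len(X))]; co=np.linalg.lstsq(A,X[:,2],rcond=None)[0]; print("lid slope",co,np.percentile(X[:,2],[10,50,90]))
```

```text
side 0.56 [299.7, 287.6] 0.16489521600189605 [0.43253892 0.29156843 0.15892895]
side beaker [(array([220. , 290.5]), 0.77)]
side small_bottle [(array([206.6, 247. ]), 0.7)]
side culture_dish [(array([305.6, 146.3]), 0.7)]
top 0.58 [273.3, 217.9] 0.07596212173845385 None
top beaker [(array([155.5, 156.2]), 0.75)]
top small_bottle [(array([205.3, 137.2]), 0.83)]
top culture_dish [(array([351.4, 240.7]), 0.93)]
lid slope [-0.00675263 -0.02960737  0.06776106] [0.06129622 0.06438201 0.0674022 ]
```

View pics/sfull.png

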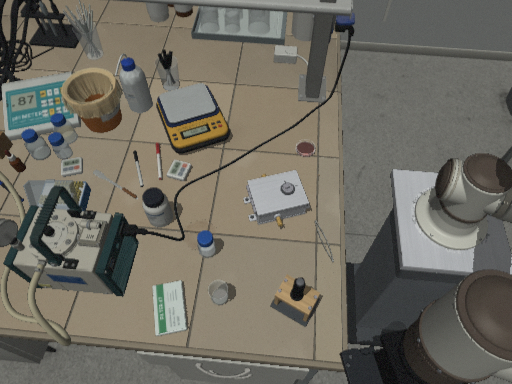

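View pics/s20.png

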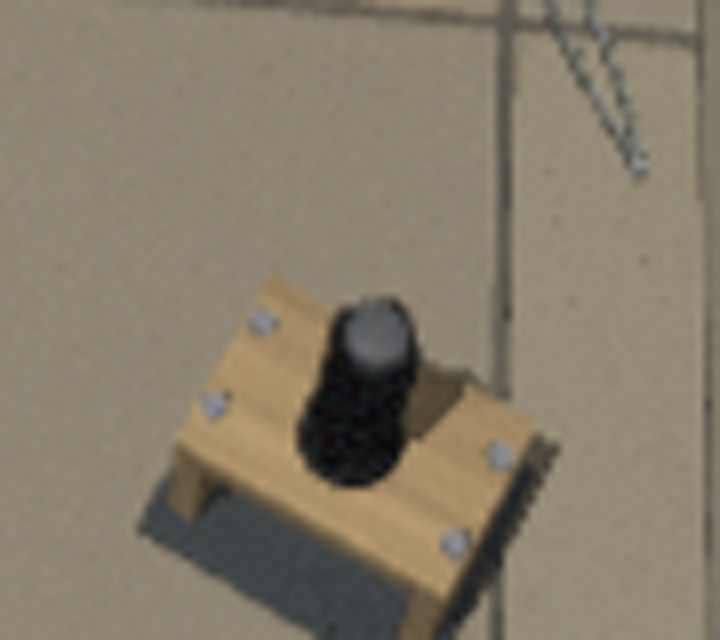

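View pics/tfull.png

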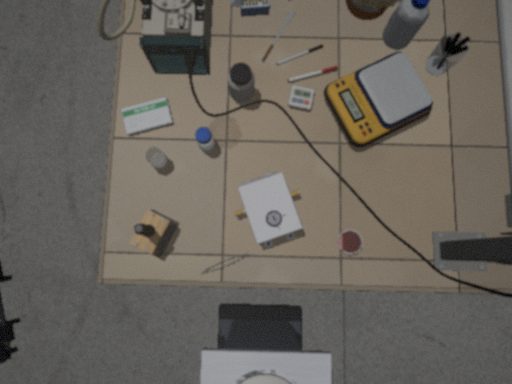

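Run:
```python
from h import *
print(r.sense()["time_s"]); print(r.finish_job())
```

```text
27.775
the job is handed in; nothing more can be done
None
```

I shut the cover, turned the lock clockwise to its stop with the driver, put the driver back in its stand, and handed the job in at 27.8 s of the 67 s allowed. No verdict was reported.

**Last checks:**
- **Cover:** it looks shut in both cameras. The lid surface read about 64 mm by depth, against 63 mm nominal.
- **Lock:** the slot lines up with the "locked" tick. I measured about 1.46 rad against a nominal stop of 1.40, so that reading is roughly 0.06 rad off. The moment at the wrist rose to 0.23 N m at the end of the turn, well above the 0.06 N m lock friction.
- **Driver:** it stands upright and fully home in its hole. Its cap height matches the start (0.159 m) and it sits about 3 mm to the side of where it started.
- **Bystanders:** the beaker, bottle and dish look unmoved in the pictures.
- **Robot:** the arm was clear of everything at hand-in.

**Checks that disagreed or were indirect:**
- **Blade seating:** I judged this from the tool height, which stayed 7 mm below the height expected with the blade resting on the rim, and from contact forces. I could not see it directly.
- **Turn angle:** the gripper turned about 81°, more than the roughly 61° to 71° I expected. I put the difference down to play in the slot and the handle twisting slightly in the grip.
- **Networks:** the trained network took the lock for the driver in the last top view, and in the first top view it took the bottle for the beaker. I discarded both readings.

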